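Check the hinges of the coffee sample tins, mark the good ones

ROBOT

A 6-joint arm with a two-finger parallel gripper is mounted at the origin on the work surface. World frame = base frame: x ahead of the robot, y to its left, z up, the work surface at z = 0. Lengths are in mm, angles in rad, forces in N, time in s.
With the tool pointing down it reaches from about 400 to 925 mm from the base axis. Payload 12.5 kg.
Tool frame: the origin (TCP) lies at the very end of the fingers, on their centre line; the grasp point (between the pads) lies 19 mm behind it; z points along the fingers, y is the line along which they close (so a half turn about z gives the same grasp; the last joint's range is limited). The gripper opens to 95 mm and grips with 3 to 60 N. Pads are 20 mm wide; open, the fingers measure 119 mm over their backs; the gripper's body (75 mm by 180 mm) begins 59 mm behind the grasp point.
Start: joints at [-1.419, 0.491, 1.559, -0, 1.092, -0.106], TCP at [159.369, -604.358, 214.661] pointing down, gripper open.
Joint ranges: [-3.1, 3.1], [-0.84, 2.19], [0.05, 2.79], [-1.13, 4.28], [0.06, 2.93], [-2.69, 2.69]. Speed limits (rad/s): [2.22, 2.22, 2.79, 3.14, 3.14, 3.14].

INTERFACE

Orientations are given as [roll, pitch, yaw] about the fixed x, y, z axes, in that order (R = Rz(yaw) Ry(pitch) Rx(roll)).
In Python, from cell import state, imaging, env, spot_in, mark_of gives the robot as it stands. The module is installed in compiled form; this text tells all that it offers.
- The arm moves only by the tool step_arm, never from a script. Its argument "increments" is a list of rows, each an object with "slide": the shift along the tool's x, y, z in m, a list of three; "roll": the turn about the tool's z in rad. A call has 1 to 5 rows; each row is the pose to reach, as a shift and turn from the pose commanded when the call began, along the tool's axes at that moment; what a row does not reach only later rows make up. A row lasts 1/8 s, in which the tool goes at most 62.5 mm and 10.7 degrees, less where a joint would pass 70% of its speed; a pose out of reach is approached as far as the arm can. A call with a gripper value outside its range is refused whole. "fingers" is the opening, from 0 (shut) to 1 (fully open), set as the call begins (left out, the last holds). The fingers move at their own pace and stop on an object; the grip force is fixed at half the most. Time passes only in rows, so rows that repeat a pose let the fingers close. It gives the time, the measured TCP pose, the force, the opening and the grip force at its end, in the units of the state.
- state(): the state, without advancing time (a new reading comes with each control period).
- imaging.read_camera(name): name is "scene" or "top" or "wrist"; returns a dict with "color" (384x512x3 uint8, red, green, blue), "z_map" (384x512 float32, mm along the optical axis (not along the pixel's ray), 0 where there is no reading), "intrinsics" (3x3 intrinsics, pixels), "distortion" ([k1, k2, p1, p2, k3] as OpenCV has them; the pictures are not rectified), "camera_from_world" (4x4, takes a point from world to camera coordinates). Camera axes: x right, y up, looking along -z (the intrinsics and any distortion apply to the point x, -y, -z); pixel columns grow to the right and rows downward; lengths in mm; the calibration is good to about 2 mm. A picture is of the moment at which its call begins.
- env.job_done(): hands the job in; it is judged then, once.
Trained networks look in the newest picture that a camera, given by its name, has taken for a name from the list of things; names that differ only in an ending like _2 or _b are one class to them, and where a whole thing is asked for, a point or a joint stands for the part that bears it (a point fixed in the world has none). Each returns a list of dicts, best first, with "confidence" (0 to 1); they miss things now and then, are a little off and sometimes report something else, mostly with a low value. They report only what shows in the picture. A call takes as long as a camera call. They do not tell look-alikes from the thing itself.
- spot_in(camera, target): "bbox" ([left, top, right, bottom] in pixels, round what is visible of it).
- mark_of(camera, target): "uv" ([column, row] in pixels: a listed point, or the origin of a listed thing).
The state is a dict: "t": time; "joints": joint angles; "qvel": joint speeds; "tau": joint torques, N m; "eef_pos": TCP position; "tcp_rot": TCP orientation; "ft_force": force on the tool from outside, world axes, zero at the start; "moment": the same for the moment, N m; "opening": opening from 0.0 (shut) to 1.0 (fully open); "grip_force": force on a finger pad.
Only numpy, scipy, OpenCV 4.12 (cv2) and the standard library are available. Lean on these libraries where they do the work, as an engineer would, in place of code of your own. Each camera call takes 0.05 s, during which the arm holds its last target. There are 200 camera calls.

TASK

Swing the lid of every sample tin up past upright, so that all of them stand open together, and find out which hinges are stiff: a free lid falls by its own weight, a stiff one stays where it is let go. Then shut them all, stand each free-swinging tin centred on its own brass plate of the marker, the right way up, put the stiff ones upright in the reject tray, and with that done push the marker's pedal down to its stop for a moment and let it come back up. Leave the jug, tamper and cup alone.

Things in the scene. Friction and masses are not known exactly. Their poses are not given: they have to be found in the camera images.
- mid_a (a point): centre of sample tin A, 25 mm above its underside: open-topped sheet-metal box 70 mm (its x) by 48 mm (its y) by 45 mm high, with a 5 mm thick hinged lid on top (50 mm high overall when shut); 350 to 420 g in all. Its x axis points from the knob side to the hinge side, z up. None if this tin is absent.
- knob_a (a point): centre of tin A's lid knob, a steel ball 14 mm across on a thin stem, 17 mm out from the lid's free edge; it swings with the lid, and turns between fingers that pinch it sideways. Hinge line: along the tin's y, 35 mm from the tin's centre on the +x side, 22.5 mm above it. At lid angle a the knob is 87*cos(a) mm from the hinge towards -x, 87*sin(a) mm above it.
- lid_a (a joint): lid angle of tin A: 0 shut, 1.57 upright, 2.0 leaning back at its stop. A free lid falls by its own weight when let go (shut from short of upright, back to its stop from past upright); a stiff one stays at any angle where it is let go, yet moves with under 1 N at the knob. Stiffness cannot be seen; one or two of the tins present are free, one or two stiff.
- mid_b (a point): centre of sample tin B, 25 mm above its underside: open-topped sheet-metal box 70 mm (its x) by 48 mm (its y) by 45 mm high, with a 5 mm thick hinged lid on top (50 mm high overall when shut); 350 to 420 g in all. Its x axis points from the knob side to the hinge side, z up. None if this tin is absent.
- knob_b (a point): centre of tin B's lid knob, a steel ball 14 mm across on a thin stem, 17 mm out from the lid's free edge; it swings with the lid, and turns between fingers that pinch it sideways. Hinge line: along the tin's y, 35 mm from the tin's centre on the +x side, 22.5 mm above it. At lid angle a the knob is 87*cos(a) mm from the hinge towards -x, 87*sin(a) mm above it.
- lid_b (a joint): lid angle of tin B: 0 shut, 1.57 upright, 2.0 leaning back at its stop. A free lid falls by its own weight when let go (shut from short of upright, back to its stop from past upright); a stiff one stays at any angle where it is let go, yet moves with under 1 N at the knob. Stiffness cannot be seen; one or two of the tins present are free, one or two stiff.
- mid_c (a point): centre of sample tin C, 25 mm above its underside: open-topped sheet-metal box 70 mm (its x) by 48 mm (its y) by 45 mm high, with a 5 mm thick hinged lid on top (50 mm high overall when shut); 350 to 420 g in all. Its x axis points from the knob side to the hinge side, z up. None if this tin is absent.
- knob_c (a point): centre of tin C's lid knob, a steel ball 14 mm across on a thin stem, 17 mm out from the lid's free edge; it swings with the lid, and turns between fingers that pinch it sideways. Hinge line: along the tin's y, 35 mm from the tin's centre on the +x side, 22.5 mm above it. At lid angle a the knob is 87*cos(a) mm from the hinge towards -x, 87*sin(a) mm above it.
- lid_c (a joint): lid angle of tin C: 0 shut, 1.57 upright, 2.0 leaning back at its stop. A free lid falls by its own weight when let go (shut from short of upright, back to its stop from past upright); a stiff one stays at any angle where it is let go, yet moves with under 1 N at the knob. Stiffness cannot be seen; one or two of the tins present are free, one or two stiff.
- mid_d (a point): centre of sample tin D, 25 mm above its underside: open-topped sheet-metal box 70 mm (its x) by 48 mm (its y) by 45 mm high, with a 5 mm thick hinged lid on top (50 mm high overall when shut); 350 to 420 g in all. Its x axis points from the knob side to the hinge side, z up. None if this tin is absent.
- knob_d (a point): centre of tin D's lid knob, a steel ball 14 mm across on a thin stem, 17 mm out from the lid's free edge; it swings with the lid, and turns between fingers that pinch it sideways. Hinge line: along the tin's y, 35 mm from the tin's centre on the +x side, 22.5 mm above it. At lid angle a the knob is 87*cos(a) mm from the hinge towards -x, 87*sin(a) mm above it.
- lid_d (a joint): lid angle of tin D: 0 shut, 1.57 upright, 2.0 leaning back at its stop. A free lid falls by its own weight when let go (shut from short of upright, back to its stop from past upright); a stiff one stays at any angle where it is let go, yet moves with under 1 N at the knob. Stiffness cannot be seen; one or two of the tins present are free, one or two stiff.
- marker: the tin marker, fixed: a low grey machine with a flat steel bed, 110 mm (its x) by 260 mm (its y), bed top 30 mm above the counter; origin at the centre of its underside, x away from the robot. Two round brass marking plates lie flush in the bed; the pedal is at its left (+y) end.
- plate_0 (a point): centre of the right marking plate (44 mm across, flush), on the bed top, 60 mm right of the bed's middle
- plate_1 (a point): centre of the left marking plate, 60 mm left of the bed's middle
- pedal (a joint): angle of the marker's spring pedal: 0 at rest, 0.35 down at its stop; it springs back. It takes about 3 N to start and 8 N at the stop. A plate 125 mm long, 50 mm wide, hinged at its far (+x) end 45 mm above the counter, sloping up towards the robot.
- pedal_pad (a point): middle of the ribbed rubber pad near the pedal's free end, on its upper face, where to press: 96 mm from the hinge; about 76 mm above the counter at rest and 34 mm lower at the stop
- tray: the reject tray, a fixed wooden tray 250 mm (its x) by 140 mm (its y), walls 5 mm thick and 20 mm high, floor 5 mm thick; origin at the centre of its underside. It stands to the right or to the left of the tins; room for two tins one behind the other, e.g. 55 mm either side of its centre along x.
- mat: the thin (2 mm) cork mat, 170 by 560 mm, fixed, on which the tins stand in a row at the start, knobs towards the robot; origin at the centre of its underside
- jug: bystander: steel milk jug with a handle, 72 mm across, 95 mm high; leave alone
- tamper: bystander: steel coffee tamper 58 mm across, 84 mm high; leave alone
- cup: bystander: white cup 68 mm across, 55 mm high; leave alone
Things that resemble listed ones, but are neither listed nor needed, are in the scene too. What is shaped like the part that bears mid_b but black is not meant.

How it is judged (in metres and radians):
On the way, in this order (a step that is already met when the one before it is completed fails the run):
1. all the tins present stand open together, every lid up past upright (value of joint each of lid_a, lid_b, lid_c, lid_d above 1.5 rad), for 0.2 s.
2. with the free tins shut on the marking plates and the stiff ones in the reject tray, the pedal is down at its stop (value of joint pedal above 0.31 rad and (horizontal distance between mid_a and plate_0 below 0.022 m or horizontal distance between mid_a and plate_1 below 0.022 m) and z of mid_a in the frame of marker between 0.048 and 0.062 m and angle between each of mid_a, mid_c, mid_b, mid_d's own z axis and vertical below 0.12 rad and value of joint each of lid_a, lid_c, lid_b, lid_d below 0.1 rad and (horizontal distance between mid_c and plate_0 below 0.022 m or horizontal distance between mid_c and plate_1 below 0.022 m) and z of mid_c in the frame of marker between 0.048 and 0.062 m and x of mid_b in the frame of tray between -0.105 and 0.105 m and y of mid_b in the frame of tray between -0.06 and 0.06 m and z of each of mid_b, mid_d in the frame of tray below 0.042 m and x of mid_d in the frame of tray between -0.105 and 0.105 m and y of mid_d in the frame of tray between -0.06 and 0.06 m), for 0.2 s.
At the end, for the whole second after the job is handed in: Every free-swinging tin stands upright and shut (lid within 0.1 rad) on the marker bed, its centre within 22 mm of the centre of a marking plate; every stiff tin stands upright and shut inside the reject tray; and all stays so, and the pedal is back up ((horizontal distance between mid_a and plate_0 below 0.022 m or horizontal distance between mid_a and plate_1 below 0.022 m) and z of mid_a in the frame of marker between 0.048 and 0.062 m and angle between each of mid_a, mid_c, mid_b, mid_d's own z axis and vertical below 0.12 rad and value of joint each of lid_a, lid_c, lid_b, lid_d below 0.1 rad and (horizontal distance between mid_c and plate_0 below 0.022 m or horizontal distance between mid_c and plate_1 below 0.022 m) and z of mid_c in the frame of marker between 0.048 and 0.062 m and x of mid_b in the frame of tray between -0.105 and 0.105 m and y of mid_b in the frame of tray between -0.06 and 0.06 m and z of each of mid_b, mid_d in the frame of tray below 0.042 m and x of mid_d in the frame of tray between -0.105 and 0.105 m and y of mid_d in the frame of tray between -0.06 and 0.06 m and value of joint pedal below 0.05 rad); the robot touches nothing.
It fails at once if the jug is moved more than 30 mm or tipped (distance of jug from where it was at the start of the episode above 0.03 m or angle between jug's own z axis and vertical above 0.3 rad).
It fails at once if the tamper is moved more than 30 mm or tipped (distance of tamper from where it was at the start of the episode above 0.03 m or angle between tamper's own z axis and vertical above 0.3 rad).
It fails at once if the cup is moved more than 30 mm or tipped (distance of cup from where it was at the start of the episode above 0.03 m or angle between cup's own z axis and vertical above 0.3 rad).
Of tin_a, tin_b, tin_c, tin_d only 3 to 4 are there at a start; the rules pass over those that are not, and their reading is None.
At some moment in a run one of tin_a, tin_b, tin_c, tin_d may be knocked a few centimetres aside while the robot is not near it.
Once in a run the grip may slacken for a moment while it holds something.
It also fails if it takes over 210 s, if anything falls off the work surface, if the arm or the gripper's body presses on something with over 40 N, if the wrist force passes 120 N, or if a joint passes its speed limit or range.

## Working session

There is one attempt and no reset: what is moved stays moved. The work goes in short steps, Python scripts to look and compute and a tool call to move; the robot and the scene stay as the last step left them, time stands still between calls to the robot, and variables do not carry over. Pictures are saved under pics/ and viewed, at most 14 in all, crops included, and the job is handed in when it is done.

Besides the shell and the picture viewer there is one more tool, called in YAML: its name, and indented under it one key for each argument. step_arm: Moves the arm, as the interface text tells. Its arguments: {"type":"object","properties":{"increments":{"type":"array"},"fingers":{"type":"number"}},"required":["increments"]}

```bash
mkdir -p pics
cat > h.py <<'E'
import numpy as np, cv2
from cell import state, imaging, env, spot_in, mark_of
def cam(n):
    return imaging.read_camera(n)
def save(d,f,box=None,scale=1):
    im=d["color"][:,:,::-1]
    if box: im=im[box[1]:box[3],box[0]:box[2]]
    cv2.imwrite("pics/"+f,cv2.resize(im,None,fx=scale,fy=scale,interpolation=cv2.INTER_CUBIC))
def ray(d,uv):
    K=np.array(d["intrinsics"],float);D=np.array(d["distortion"],float)
    p=cv2.undistortPoints(np.array([[uv]],float),K,D)[0,0]
    T=np.array(d["camera_from_world"]);R=T[:3,:3];t=T[:3,3]
    return -R.T@t, R.T@np.array([p[0],-p[1],-1.0])
def at_z(d,uv,z):
    o,r=ray(d,uv); return o+r*(z-o[2])/r[2]
def at_depth(d,uv,win=1):
    u,v=int(round(uv[0])),int(round(uv[1]))
    w=d["z_map"][max(v-win,0):v+win+1,max(u-win,0):u+win+1]; w=w[w>0]
    if len(w)==0: return None
    o,r=ray(d,uv); return o+r*np.median(w)
def cloud(d):
    K=np.array(d["intrinsics"],float);D=np.array(d["distortion"],float)
    h,w=d["z_map"].shape
    g=np.stack(np.meshgrid(np.arange(w),np.arange(h)),-1).reshape(-1,1,2).astype(float)
    p=cv2.undistortPoints(g,K,D)[:,0]
    z=d["z_map"].reshape(-1)
    c=np.stack([p[:,0],-p[:,1],-np.ones(len(p))],1)*z[:,None]
    T=np.array(d["camera_from_world"])
    P=(c-T[:3,3])@T[:3,:3]
    P[z<=0]=np.nan
    return P.reshape(h,w,3)
E
cat > a.py <<'E'
from h import *
print(state())
for n in ("top","scene"):
    d=cam(n); save(d,n+"0.png",scale=1.5)
    print(n,d["intrinsics"],d["distortion"],np.round(d["camera_from_world"],3).tolist())
    for t in ("mid_a","knob_a","marker","plate_0","plate_1","pedal_pad","tray","mat","jug","tamper","cup"):
        for m in mark_of(n,t)[:6]:
            uv=m["uv"];P=at_depth(d,uv)
            print(t,round(m["confidence"],2),np.round(uv,0),None if P is None else P.round())
E
python3 a.py
```

```text
{'t': 0.0, 'joints': array([-1.41860786e+00,  4.91578287e-01,  1.55946136e+00,  1.90767737e-05,
        1.09169771e+00, -1.05596045e-01]), 'qvel': array([-0.00061881, -0.00023406,  0.00030106,  0.00189388, -0.00181162,
        0.00155954]), 'tau': array([-3.65790336e-03, -6.12653446e+01, -2.58188331e+01,  6.92856289e-02,
        4.81658068e-02, -7.83785026e-05]), 'eef_pos': array([ 159.32775721, -604.0935842 ,  214.04601434]), 'tcp_rot': array([-3.14045612e+00, -1.37475553e-04,  2.57775628e-01]), 'ft_force': array([0.42386162, 0.2410606 , 0.10979992]), 'moment': array([-0.0385305 , -0.01605008,  0.04494861]), 'grip_force': 0.0, 'opening': 0.9975396540406734}
top [[394.70908794   0.         256.1668203 ]
 [  0.         394.70908794 189.23010259]
 [  0.           0.           1.        ]] [-0.04491725  0.          0.          0.          0.        ] [[0.01, -1.0, -0.01, -1.947], [0.999, 0.01, 0.039, -511.051], [-0.039, -0.01, 0.999, -1024.782], [0.0, 0.0, 0.0, 1.0]]
mid_a 0.83 [374. 279.] [ 288. -294.   50.]
mid_a 0.64 [291. 192.] [504. -86.  52.]
mid_a 0.61 [183. 196.] [491. 188.  52.
[... 1463 characters left out ...]
.   24.]
knob_a 0.67 [232. 169.] [442.  47.  55.]
knob_a 0.48 [153. 305.] [ 490. -395.    4.]
marker 0.8 [293. 226.] [688. -17.  30.]
marker 0.32 [209. 201.] [426. -59.   1.]
plate_0 0.62 [302. 205.] [673.  57.  30.]
plate_0 0.57 [281. 237.] [676. -65.  30.]
plate_1 0.62 [302. 205.] [673.  57.  30.]
plate_1 0.57 [281. 237.] [676. -65.  30.]
pedal_pad 0.76 [320. 162.] [657. 192.  76.]
tray 0.62 [152. 302.] [ 485. -390.    2.]
tray 0.5 [284. 240.] [688. -69.  29.]
mat 0.77 [238. 202.] [500. -15.  -2.]
mat 0.46 [267. 151.] [491. 164.  50.]
jug 0.95 [311. 121.] [547. 352.  45.]
tamper 0.77 [246. 327.] [ 736. -337.   75.]
cup 0.84 [354. 162.] [732. 292.  17.]
cup 0.58 [300. 205.] [670.  57.  29.]
```

View pics/top0.png

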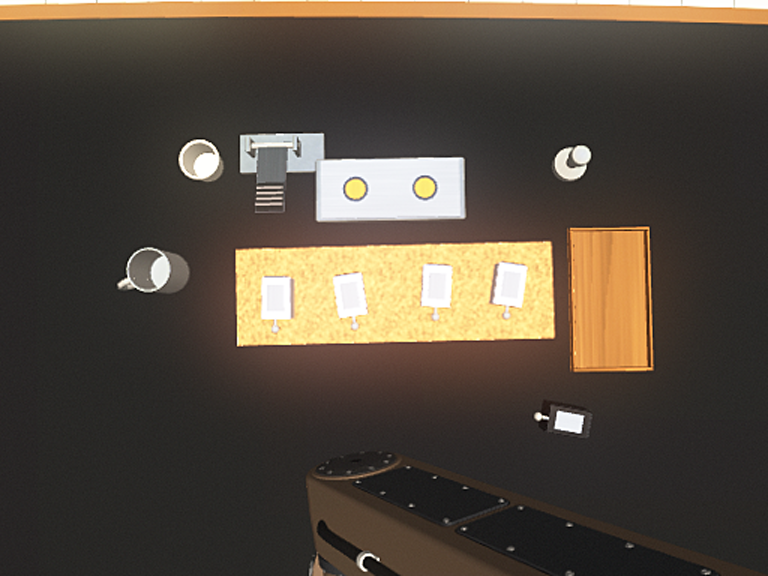

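View pics/scene0.png

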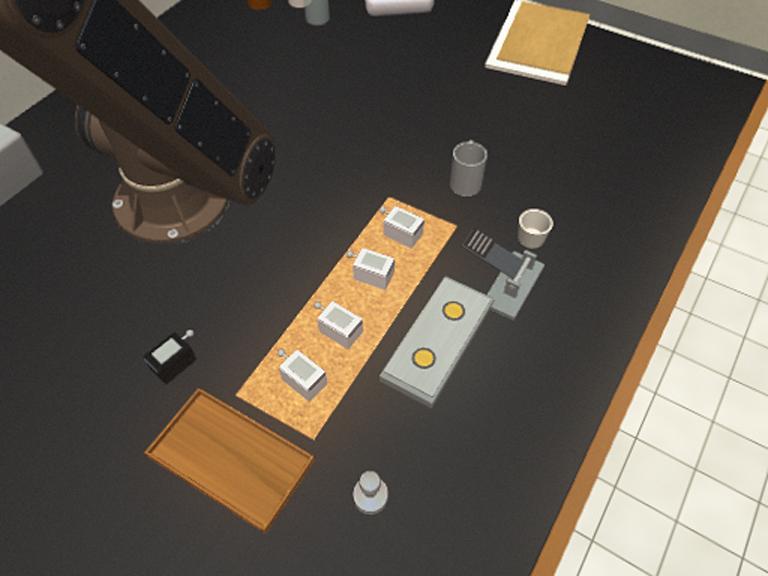

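The top picture shows four silver tins on the mat with knobs towards the robot, at (276,298), (350,296), (436,287) and (509,286) of the 1.5x image. The black look-alike stands off the mat at (568,420) and is not meant. The tray is at the right (611,299), the plates are at (355,188) and (425,188), and the pedal is at (270,190).

```bash
cat >> h.py <<'E'
def fit_tins(P,zlo=46,zhi=58,box=(400,600,-300,300),minA=800):
    """top faces from a cloud -> list of (centre xy, yaw near 0, size)"""
    m=(P[...,2]>zlo)&(P[...,2]<zhi)&(P[...,0]>box[0])&(P[...,0]<box[1])&(P[...,1]>box[2])&(P[...,1]<box[3])
    n,l=cv2.connectedComponents(m.astype(np.uint8),connectivity=4)
    out=[]
    for i in range(1,n):
        q=P[l==i][:,:2]
        if len(q)<100: continue
        core=q-np.median(q,0)
        q=q[(np.hypot(*core.T)<48)]
        (c,s,a)=cv2.minAreaRect(q.astype(np.float32))
        a=np.deg2rad(a)
        if s[0]<s[1]: a-=np.pi/2; s=s[::-1]
        a=(a+np.pi/2)%np.pi-np.pi/2
        out.append((np.round(c,1),round(float(a),3),np.round(s,1),q.mean(0).round(1),len(q)))
    return out
def rel(p,yaw):
    """slide, roll from the present tool pose to TCP p (mm), yaw"""
    s=state();y0=s["tcp_rot"][2];d=np.array(p,float)-s["eef_pos"];c,n=np.cos(y0),np.sin(y0)
    return np.round([c*d[0]+n*d[1], n*d[0]-c*d[1], -d[2]]).tolist(), round(float(y0-yaw),3)
E
python3 - <<'E'
from h import *
d=cam("top");P=cloud(d)
for t in fit_tins(P): print(t)
for m in mark_of("top","knob_a"): print(round(m["confidence"],2),at_z(d,m["uv"],49.5).round(1))
for m in mark_of("top","mid_a"): print(round(m["confidence"],2),at_z(d,m["uv"],27).round(1))
# tray / marker from cloud
for nm,(zl,zh),b in (("tray rim",(15,25),(340,640,-500,-300)),("bed",(26,34),(590,760,-160,125))):
    m=(P[...,2]>zl)&(P[...,2]<zh)&(P[...,0]>b[0])&(P[...,0]<b[1])&(P[...,1]>b[2])&(P[...,1]<b[3])
    print(nm,cv2.minAreaRect(P[m][:,:2].astype(np.float32)))
d=cam("wrist");save(d,"w0.png")
print(d["intrinsics"],np.round(d["camera_from_world"],2).tolist(),d["distortion"])
print("go",rel([440,187,200],0))
E
```

```text
(array([ 505.1, -207.3]), -0.131, array([87. , 45.9]), array([ 510.7, -207.2]), 518)
(array([501.5, -85. ]), -0.043, array([87.1, 48. ]), array([506.8, -85.1]), 543)
(array([484.4,  59.7]), 0.162, array([86.6, 47.4]), array([489.3,  60.2]), 541)
(array([478.1, 185.2]), 0.012, array([86. , 46.2]), array([483.8, 185.4]), 542)
0.94 [454.3 -86.4  49.5]
0.9 [ 457.8 -205.7   49.5]
0.82 [438.6 181.7  49.5]
0.69 [ 297.7 -263.    49.5]
0.55 [441.8  51.9  49.5]
0.27 [663.7  -9.1  49.5]
0.81 [504.1 -82.4  27. ]
0.66 [489.6  70.6  27. ]
0.64 [490.7 193.6  27. ]
0.56 [ 513.9 -207.9   27. ]
tray rim ((490.3157043457031, -391.01373291015625), (249.09803771972656, 141.841064453125), 1.2957860231399536)
bed ((675.7959594726562, -5.46392822265625), (107.9461441040039, 256.4640808105469), 1.5680774450302124)
[[288.83329469   0.         259.14070741]
 [  0.         288.83329469 190.21065927]
 [  0.           0.           1.        ]] [[0.25, -0.97, 0.0, -625.09], [0.93, 0.25, -0.27, 30.89], [0.26, 0.07, 0.96, -391.59], [0.0, 0.0, 0.0, 1.0]] [-0.06916726  0.          0.          0.          0.        ]
go ([473.0, -694.0, 15.0], 0.258)
```

Run:
```python
from h import *
print(rel([430,-150,210],-0.1))
```

```text
([378.0, -370.0, 5.0], 0.358)
```

step_arm:
  increments:
    - {"slide": [0.19, -0.185, 0], "roll": 0}
    - {"slide": [0.19, -0.185, 0], "roll": 0}
    - {"slide": [0.19, -0.185, 0], "roll": 0}
    - {"slide": [0.19, -0.185, 0], "roll": 0}
    - {"slide": [0.19, -0.185, 0], "roll": 0}
  fingers: 0.4

```text
t: 2.02
eef_pos: [297.1, -374.4, 215.0]
tcp_rot: [3.141, -0.0, 0.261]
ft_force: [-1.1, -0.3, 0.8]
opening: 0.533
grip_force: 0.0
```

step_arm:
  increments:
    - {"slide": [0.188, -0.185, 0.005], "roll": 0.36}
    - {"slide": [0.188, -0.185, 0.005], "roll": 0.36}
    - {"slide": [0.188, -0.185, 0.005], "roll": 0.36}
    - {"slide": [0.188, -0.185, 0.005], "roll": 0.36}
    - {"slide": [0.188, -0.185, 0.005], "roll": 0.36}

```text
t: 2.65
eef_pos: [431.7, -148.5, 209.7]
tcp_rot: [3.141, -0.001, -0.1]
ft_force: [-0.7, -1.0, 1.1]
opening: 0.398
grip_force: 0.0
```

```bash
cat > look.py <<'E'
from h import *
import sys
s=state();print(s["t"],s["eef_pos"].round(1),s["tcp_rot"].round(3),round(s["opening"],2))
d=cam("wrist");save(d,sys.argv[1],scale=1.5);P=cloud(d)
for t in fit_tins(P): print(t)
for m in mark_of("wrist","knob_a"):
    Q=at_depth(d,m["uv"]);print("knob",round(m["confidence"],2),np.round(m["uv"]),at_z(d,m["uv"],49.5).round(1),None if Q is None else Q.round(1))
for m in mark_of("wrist","mid_a"): print("mid",round(m["confidence"],2),at_z(d,m["uv"],27).round(1))
E
python3 look.py w1.png
```

```text
2.65 [ 431.7 -148.5  209.7] [ 3.141e+00 -1.000e-03 -1.000e-01] 0.4
(array([ 508.2, -208.6]), -0.148, array([85.3, 49. ]), array([ 514.1, -208.6]), 2980)
(array([505.1, -85.6]), -0.056, array([86. , 48.8]), array([510.6, -87.1]), 2910)
(array([487.4,  58.4]), 0.18, array([86.2, 48.9]), array([493.3,  57.3]), 2567)
(array([477.9, 162.5]), -0.272, array([57.4, 15.5]), array([472.1, 164.6]), 375)
knob 0.96 [201. 160.] [458.5 -83.   49.5] [459.6 -84.6  56.8]
knob 0.93 [306. 145.] [ 462.7 -206.1   49.5] [ 463.6 -205.1   56.1]
knob 0.59 [ 92. 189.] [436.6  55.8  49.5] [438.3  50.8  57.4]
mid 0.73 [ 513.  -207.2   27. ]
mid 0.69 [491.9  63.3  27. ]
mid 0.68 [489.3 187.7  27. ]
mid 0.64 [511.1 -83.7  27. ]
```

```bash
cat >> h.py <<'E'
def tins(P,zlo=44,zhi=60,box=(400,600,-300,300),minpx=600):
    m=(P[...,2]>zlo)&(P[...,2]<zhi)&(P[...,0]>box[0])&(P[...,0]<box[1])&(P[...,1]>box[2])&(P[...,1]<box[3])
    k=cv2.morphologyEx(m.astype(np.uint8),cv2.MORPH_OPEN,np.ones((15,15),np.uint8)) if minpx>300 else cv2.morphologyEx(m.astype(np.uint8),cv2.MORPH_OPEN,np.ones((7,7),np.uint8))
    n,l=cv2.connectedComponents(k);out=[]
    for i in range(1,n):
        q=P[l==i]
        if len(q)<minpx: continue
        c,s,a=cv2.minAreaRect(q[:,:2].astype(np.float32)); a=np.deg2rad(a)
        if s[0]<s[1]: a-=np.pi/2; s=s[::-1]
        a=(a+np.pi/2)%np.pi-np.pi/2
        c=np.array(c)
        r=P[m&(k==0)]; v=r[:,:2]-c; w=v@np.array([[np.cos(a),-np.sin(a)],[np.sin(a),np.cos(a)]])
        kn=r[(abs(w[:,0]+52)<12)&(abs(w[:,1])<14)]
        kc=kn.mean(0) if len(kn) else np.full(3,np.nan)
        kd=c-kc[:2]
        out.append(dict(c=c.round(1),yaw=round(float(a),3),size=np.round(s,1),z=round(float(np.median(q[:,2])),1),
            knob=(c-52*np.array([np.cos(a),np.sin(a)])).round(1),kmeas=kc.round(1),kyaw=round(float(np.arctan2(kd[1],kd[0])),3)))
    return out
E
sed -i 's/fit_tins(P)/tins(P)/' look.py
python3 - <<'E'
from h import *
d=cam("wrist");P=cloud(d)
for t in tins(P): print(t)
print(rel([460,-205,100],-.12))
E
```

```text
{'c': array([ 519.7, -209.4]), 'yaw': -0.072, 'size': array([60.6, 47.3]), 'z': 53.6, 'knob': array([ 467.8, -205.7]), 'kmeas': array([ 467.7, -203.3,   54.4]), 'kyaw': -0.118}
{'c': array([511.1, -86.9]), 'yaw': -0.081, 'size': array([72.5, 47.6]), 'z': 53.3, 'knob': array([459.3, -82.7]), 'kmeas': array([459.9, -84.3,  54.7]), 'kyaw': -0.051}
{'c': array([493.7,  60. ]), 'yaw': 0.14, 'size': array([72.4, 47. ]), 'z': 53.3, 'knob': array([442.2,  52.7]), 'kmeas': array([443.4,  49.8,  54.2]), 'kyaw': 0.199}
([35.0, 51.0, 110.0], 0.019)
```

View pics/w1.png

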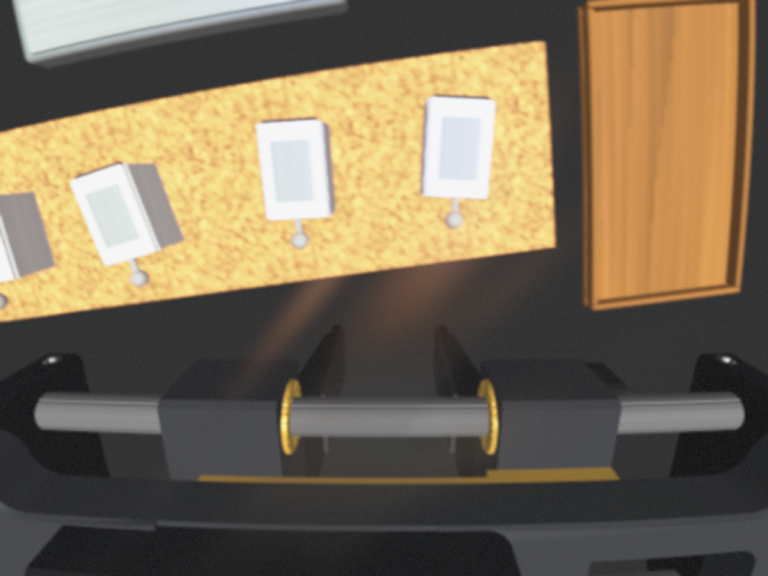

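step_arm:
  increments:
    - {"slide": [0.036, 0.052, 0.06], "roll": 0.02}
    - {"slide": [0.036, 0.052, 0.1], "roll": 0.02}
    - {"slide": [0.036, 0.052, 0.14], "roll": 0.02}
    - {"slide": [0.036, 0.052, 0.168], "roll": 0.02}
    - {"slide": [0.036, 0.052, 0.168], "roll": 0.02}

```text
t: 3.48
eef_pos: [459.8, -206.6, 40.2]
tcp_rot: [-3.14, 0.003, -0.124]
ft_force: [0.5, 0.3, 0.4]
opening: 0.396
grip_force: 0.0
```

step_arm:
  increments:
    - {"slide": [0, 0, 0], "roll": 0}
    - {"slide": [0, 0, 0], "roll": 0}
    - {"slide": [0, 0, 0], "roll": 0}
  fingers: 0.0

```text
t: 3.85
eef_pos: [461.3, -205.7, 42.6]
tcp_rot: [3.141, -0.001, -0.122]
ft_force: [-0.9, 1.6, 0.4]
opening: 0.148
grip_force: 3.5
```

```bash
python3 look.py w2.png
```

```text
3.85 [ 461.3 -205.7   42.6] [ 3.141e+00 -1.000e-03 -1.220e-01] 0.15
{'c': array([ 514.2, -210. ]), 'yaw': -0.084, 'size': array([72.6, 48. ]), 'z': 53.5, 'knob': array([ 462.4, -205.7]), 'kmeas': array([ 468. , -206.6,   53.4]), 'kyaw': -0.075}
{'c': array([512.8, -86.4]), 'yaw': -0.055, 'size': array([69.7, 48.8]), 'z': 53.3, 'knob': array([460.9, -83.6]), 'kmeas': array([464.6, -85.6,  52.5]), 'kyaw': -0.017}
knob 0.78 [264. 238.] [ 460.3 -208.2   49.5] [ 463.5 -208.5   56.4]
knob 0.56 [ 72. 263.] [456.9 -80.7  49.5] [ 498.3 -150.   134.6]
mid 0.8 [509.4 -85.9  27. ]
mid 0.57 [ 513.9 -209.8   27. ]
```

step_arm:
  increments:
    - {"slide": [0.0013, 0, -0.015], "roll": 0}
    - {"slide": [0.0053, 0, -0.0298], "roll": 0}
    - {"slide": [0.0117, 0, -0.0436], "roll": 0}
    - {"slide": [0.0205, 0, -0.056], "roll": 0}
    - {"slide": [0.0312, 0, -0.0668], "roll": 0}

```text
t: 4.62
eef_pos: [492.1, -209.3, 109.7]
tcp_rot: [3.142, 0.0, -0.122]
ft_force: [0.0, 0.4, -1.9]
opening: 0.126
grip_force: 30.0
```

step_arm:
  increments:
    - {"slide": [0.0125, 0, -0.0087], "roll": 0}
    - {"slide": [0.0263, 0, -0.0151], "roll": 0}
    - {"slide": [0.041, 0, -0.0189], "roll": 0}
    - {"slide": [0.0562, 0, -0.0202], "roll": 0}
    - {"slide": [0.0713, 0, -0.0188], "roll": 0}

```text
t: 5.25
eef_pos: [563.9, -218.2, 128.3]
tcp_rot: [3.141, -0.001, -0.122]
ft_force: [-1.0, 1.8, 4.9]
opening: 0.127
grip_force: 30.0
```

step_arm:
  increments:
    - {"slide": [0, 0, 0], "roll": 0}
    - {"slide": [0, 0, 0], "roll": 0}

```text
t: 5.5
eef_pos: [563.5, -218.1, 128.1]
tcp_rot: [3.141, -0.001, -0.122]
ft_force: [-0.8, 1.1, 6.3]
opening: 0.123
grip_force: 30.0
```

step_arm:
  increments:
    - {"slide": [0, 0, 0], "roll": 0}
    - {"slide": [0, 0, 0], "roll": 0}
    - {"slide": [0, 0, 0], "roll": 0}
    - {"slide": [0, 0, -0.05], "roll": 0}
    - {"slide": [0, 0, -0.1], "roll": 0}
  fingers: 0.4

```text
t: 6.12
eef_pos: [562.6, -218.0, 228.1]
tcp_rot: [-3.141, 0.001, -0.122]
ft_force: [0.3, -0.2, -0.2]
opening: 0.396
grip_force: 0.0
```

step_arm:
  increments:
    - {"slide": [-0.05, 0, 0], "roll": 0}
    - {"slide": [-0.1, 0, 0], "roll": 0}
    - {"slide": [-0.1, 0, 0], "roll": 0}

```text
t: 6.5
eef_pos: [461.2, -205.4, 227.7]
tcp_rot: [-3.142, 0.0, -0.123]
ft_force: [0.8, -0.4, -0.0]
opening: 0.402
grip_force: 0.0
```

```bash
python3 look.py w3.png
```

```text
6.5 [ 461.2 -205.4  227.7] [-3.142  0.    -0.123] 0.4
{'c': array([506.7, -86.4]), 'yaw': -0.128, 'size': array([59.8, 48.5]), 'z': 53.4, 'knob': array([455.1, -79.7]), 'kmeas': array([458.8, -84.6,  54.8]), 'kyaw': -0.038}
{'c': array([508.4,  59.6]), 'yaw': 1.427, 'size': array([50.8, 38.6]), 'z': 53.1, 'knob': array([501. ,   8.1]), 'kmeas': array([nan, nan, nan]), 'kyaw': nan}
knob 0.77 [161. 186.] [460.  -81.   49.5] [461.6 -83.7  56.5]
knob 0.75 [258. 120.] [ 525.  -212.2   49.5] [ 528.2 -212.8  140.6]
knob 0.72 [ 68. 214.] [437.4  54.7  49.5] [439.5  49.1  56.9]
mid 0.96 [ 512.6 -209.7   27. ]
mid 0.79 [512.8 -85.   27. ]
mid 0.7 [494.3  61.4  27. ]
```

View pics/w3.png

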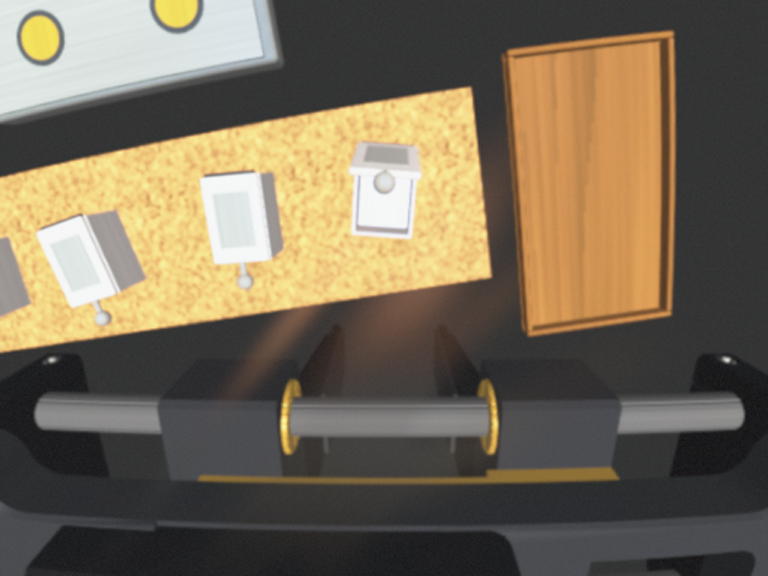

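The lid of the rightmost tin (ball at 384,182) stands up. I'm checking its angle against the depth map before going on.

```bash
cat >> h.py <<'E'
def lid_angle(P,c,yaw):
    """lid direction and knob from cloud, in the tin's frame (hinge at 0, x to -x side, z up from hinge)"""
    v=P.reshape(-1,3)-np.array([c[0],c[1],49.5]); C,S=np.cos(yaw),np.sin(yaw)
    x=C*v[:,0]+S*v[:,1]-35;y=-S*v[:,0]+C*v[:,1];z=v[:,2]
    k=(abs(y)<26)&(z>12)&(np.hypot(x,z)<100)&(x>-75)&(x<75)
    r=np.hypot(x,z)[k];a=np.arctan2(z,-x)[k];yy=y[k]
    L=r<66;K=(r>76)
    return dict(n=int(k.sum()),lid=None if L.sum()<5 else np.median(a[L]).round(2),nk=int(K.sum()),knob=None if K.sum()<3 else np.median(a[K]).round(2),rmax=None if k.sum()<3 else r.max().round(),ky=None if K.sum()<3 else np.median(yy[K]).round(1))
E
python3 - <<'E'
from h import *
for n in("wrist","top","scene"):
    d=cam(n);P=cloud(d);T=np.array(d["camera_from_world"]);print(n,(-T[:3,:3].T@T[:3,3]).round())
    print(lid_angle(P,(514,-209.5),-.1))
    for m in mark_of(n,"knob_a")[:5]:
        o,r=ray(d,m["uv"])
        Q=at_depth(d,m["uv"]); print(m["uv"],None if Q is None else Q.round())
E
```

```text
wrist [ 540. -215.  399.]
{'n': 1121, 'lid': np.float64(1.4), 'nk': 196, 'knob': np.float64(1.33), 'rmax': np.float64(96.0), 'ky': np.float64(0.4)}
[258.4, 127.2] [ 525. -213.  141.]
[67.1, 215.8] [441.  49.  57.]
[162.2, 188.6] [461. -85.  56.]
[164.1, 146.2] [512. -97.  54.]
top [ 470.   -7. 1044.]
{'n': 133, 'lid': np.float64(1.33), 'nk': 30, 'knob': np.float64(1.28), 'rmax': np.float64(95.0), 'ky': np.float64(3.6)}
[292.2, 210.9] [456. -88.  52.]
[235.0, 217.9] [437.  55.  53.]
[349.4, 184.3] [ 520. -213.  136.]
[185.2, 218.0] [435. 181.  50.]
scene [ 934. -616. 1110.]
{'n': 308, 'lid': np.float64(1.38), 'nk': 25, 'knob': np.float64(1.34), 'rmax': np.float64(96.0), 'ky': np.float64(-2.0)}
[234.8, 170.5] [448.  51.  46.]
[127.9, 220.0] [ 294. -252.   48.]
[253.2, 138.4] [405. 223.   0.]
[197.4, 233.5] [ 463. -166.    3.]
[208.2, 201.9] [425. -62.   1.]
```

step_arm:
  increments:
    - {"slide": [0, 0, 0.06], "roll": 0}
    - {"slide": [0, 0, 0.107], "roll": 0}
    - {"slide": [0.02, 0, 0.107], "roll": 0}
    - {"slide": [0.035, 0, 0.107], "roll": 0}
    - {"slide": [0.045, 0, 0.107], "roll": 0}
  fingers: 0.0

```text
t: 7.58
eef_pos: [509.2, -211.6, 120.5]
tcp_rot: [3.141, -0.001, -0.122]
ft_force: [-0.9, -0.5, 0.3]
opening: 0.007
grip_force: 0.3
```

step_arm:
  increments:
    - {"slide": [0.01, 0, 0], "roll": 0}
    - {"slide": [0.02, 0, 0], "roll": 0}
    - {"slide": [0.03, 0, 0], "roll": 0}
    - {"slide": [0.04, 0, 0], "roll": 0}
    - {"slide": [0.048, 0, 0], "roll": 0}

```text
t: 8.2
eef_pos: [556.4, -217.3, 120.1]
tcp_rot: [3.142, 0.0, -0.122]
ft_force: [-0.6, -0.2, -0.7]
opening: 0.011
grip_force: 0.3
```

step_arm:
  increments:
    - {"slide": [0, 0, 0], "roll": 0}
    - {"slide": [-0.03, 0, 0], "roll": 0}
    - {"slide": [-0.04, 0, -0.04], "roll": 0}
    - {"slide": [-0.06, -0.04, -0.09], "roll": 0}
    - {"slide": [-0.08, -0.09, -0.11], "roll": 0}

```text
t: 8.82
eef_pos: [487.2, -118.0, 232.2]
tcp_rot: [3.141, -0.003, -0.124]
ft_force: [0.9, 0.3, 1.2]
opening: 0.0
grip_force: 0.0
```

```bash
python3 look.py w4.png
python3 - <<'E'
from h import *
for n in("top","scene"):
    d=cam(n);P=cloud(d);print(lid_angle(P,(514,-209.5),-.1))
print(rel([457,-84,36],-.055))
E
```

```text
8.825 [ 487.2 -118.   232.2] [ 3.141e+00 -3.000e-03 -1.240e-01] 0.0
{'c': array([510.7, -85.4]), 'yaw': -0.121, 'size': array([71.9, 48.3]), 'z': 53.5, 'knob': array([459.1, -79.1]), 'kmeas': array([460. , -84.1,  54.9]), 'kyaw': -0.027}
{'c': array([492.8,  63.8]), 'yaw': -0.148, 'size': array([66.4, 48.6]), 'z': 53.4, 'knob': array([441.4,  71.4]), 'kmeas': array([nan, nan, nan]), 'kyaw': nan}
{'c': array([492.9, 181.2]), 'yaw': -0.11, 'size': array([62.4, 45.6]), 'z': 53.2, 'knob': array([441.2, 186.9]), 'kmeas': array([444.8, 185. ,  51.9]), 'kyaw': -0.08}
knob 0.98 [ 48. 234.] [438.1 183.5  49.5] [439.  181.2  52.2]
knob 0.84 [137. 224.] [438.7  52.4  49.5] [441.1  48.9  56.4]
knob 0.83 [363.  82.] [ 579.8 -252.9   49.5] [ 575.4 -220.4  140.9]
knob 0.66 [370. 290.] [ 296.  -254.5   49.5] [ 298.5 -253.3   52.8]
knob 0.63 [ 47. 193.] [496.2 164.7  49.5] [496.7 162.5  52.1]
knob 0.59 [237. 200.] [455.  -85.5  49.5] [457.2 -86.4  56.7]
mid 0.95 [ 283.6 -309.4   27. ]
mid 0.89 [509.9 -81.9  27. ]
mid 0.84 [491.3 186.   27. ]
mid 0.73 [494.5  63.5  27. ]
mid 0.56 [ 515.1 -205.8   27. ]
{'n': 54, 'lid': None, 'nk': 29, 'knob': np.float64(1.84), 'rmax': np.float64(93.0), 'ky': np.float64(-1.2)}
{'n': 86, 'lid': np.float64(1.96), 'nk': 24, 'knob': np.float64(1.89), 'rmax': np.float64(94.0), 'ky': np.float64(-7.2)}
([-34.0, -30.0, 194.0], -0.067)
```

step_arm:
  increments:
    - {"slide": [-0.034, -0.03, 0.05], "roll": -0.067}
    - {"slide": [-0.034, -0.03, 0.1], "roll": -0.067}
    - {"slide": [-0.034, -0.03, 0.15], "roll": -0.067}
    - {"slide": [-0.034, -0.03, 0.195], "roll": -0.067}
    - {"slide": [-0.034, -0.03, 0.195], "roll": -0.067}
  fingers: 0.4

```text
t: 9.7
eef_pos: [455.8, -84.6, 32.4]
tcp_rot: [-3.14, 0.007, -0.056]
ft_force: [-0.2, -0.6, 0.7]
opening: 0.394
grip_force: 0.0
```

step_arm:
  increments:
    - {"slide": [0, 0, 0], "roll": 0}
    - {"slide": [0, 0, 0], "roll": 0}
    - {"slide": [0, 0, 0], "roll": 0}
    - {"slide": [0, 0, 0], "roll": 0}
    - {"slide": [0, 0, 0], "roll": 0}
  fingers: 0.0

```text
t: 10.32
eef_pos: [457.7, -84.4, 35.9]
tcp_rot: [3.141, -0.001, -0.055]
ft_force: [-0.5, 0.4, 7.5]
opening: 0.125
grip_force: 30.0
```

step_arm:
  increments:
    - {"slide": [0.0013, 0, -0.015], "roll": 0}
    - {"slide": [0.0053, 0, -0.0298], "roll": 0}
    - {"slide": [0.0117, 0, -0.0436], "roll": 0}
    - {"slide": [0.0205, 0, -0.056], "roll": 0}
    - {"slide": [0.0312, 0, -0.0668], "roll": 0}

```text
t: 10.95
eef_pos: [488.2, -85.8, 102.4]
tcp_rot: [-3.141, 0.001, -0.055]
ft_force: [-0.2, 0.2, -2.9]
opening: 0.126
grip_force: 32.9
```

Run:
```python
from h import *
print(state()["t"])
for n in("wrist","top","scene"):
    d=cam(n);P=cloud(d);print(lid_angle(P,(511,-86.5),-.055))
save(d,"s1.png",(150,100,350,250),4)
```

```text
10.95
{'n': 7553, 'lid': np.float64(1.1), 'nk': 1115, 'knob': np.float64(0.93), 'rmax': np.float64(100.0), 'ky': np.float64(-0.3)}
{'n': 0, 'lid': None, 'nk': 0, 'knob': None, 'rmax': None, 'ky': None}
{'n': 457, 'lid': np.float64(1.19), 'nk': 53, 'knob': np.float64(0.95), 'rmax': np.float64(99.0), 'ky': np.float64(-11.2)}
```

View pics/s1.png

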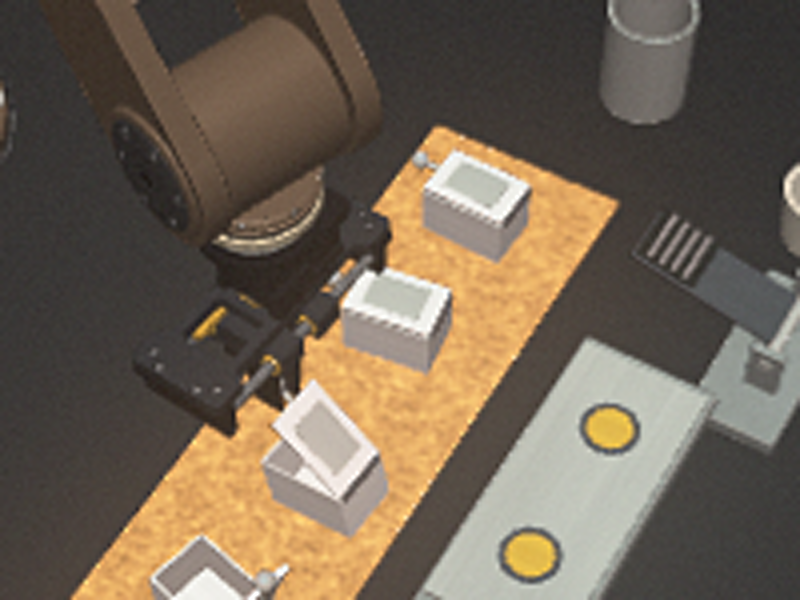

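The lid of the second tin from the right is lifted, with the knob still pinched at about (285,390) in the crop.

step_arm:
  increments:
    - {"slide": [0.0125, 0, -0.0087], "roll": 0}
    - {"slide": [0.0263, 0, -0.0151], "roll": 0}
    - {"slide": [0.041, 0, -0.0189], "roll": 0}
    - {"slide": [0.0562, 0, -0.0202], "roll": 0}
    - {"slide": [0.0713, 0, -0.0188], "roll": 0}

```text
t: 11.72
eef_pos: [560.4, -89.9, 120.8]
tcp_rot: [3.142, 0.0, -0.055]
ft_force: [-0.7, 0.4, -1.6]
opening: 0.125
grip_force: 30.0
```

step_arm:
  increments:
    - {"slide": [0, 0, 0], "roll": 0}
    - {"slide": [0, 0, 0], "roll": 0}

```text
t: 11.98
eef_pos: [559.3, -89.8, 120.6]
tcp_rot: [3.142, 0.001, -0.055]
ft_force: [0.4, 0.2, -1.6]
opening: 0.127
grip_force: 30.0
```

Run:
```python
from h import *
print(state()["t"])
for n in("wrist","top","scene"):
    d=cam(n);P=cloud(d);print(lid_angle(P,(511,-86.5),-.055))
```

```text
11.975
{'n': 4072, 'lid': np.float64(2.2), 'nk': 856, 'knob': np.float64(1.79), 'rmax': np.float64(100.0), 'ky': np.float64(-1.0)}
{'n': 0, 'lid': None, 'nk': 0, 'knob': None, 'rmax': None, 'ky': None}
{'n': 276, 'lid': np.float64(2.24), 'nk': 38, 'knob': np.float64(1.83), 'rmax': np.float64(100.0), 'ky': np.float64(-10.0)}
```

step_arm:
  increments:
    - {"slide": [0, 0, 0], "roll": 0}
    - {"slide": [0, 0, 0], "roll": 0}
    - {"slide": [0, 0, 0], "roll": 0}
    - {"slide": [0, 0, -0.05], "roll": 0}
    - {"slide": [0, 0, -0.11], "roll": 0}
  fingers: 0.4

```text
t: 12.75
eef_pos: [559.2, -89.8, 231.4]
tcp_rot: [-3.141, 0.002, -0.055]
ft_force: [1.7, 0.2, 0.4]
opening: 0.398
grip_force: 0.0
```

step_arm:
  increments:
    - {"slide": [-0.05, -0.03, 0], "roll": 0}
    - {"slide": [-0.09, -0.07, 0], "roll": -0.1}
    - {"slide": [-0.1, -0.13, 0], "roll": -0.2}
    - {"slide": [-0.1, -0.13, 0], "roll": -0.235}
    - {"slide": [-0.1, -0.13, 0], "roll": -0.235}

```text
t: 13.38
eef_pos: [467.2, 45.3, 231.0]
tcp_rot: [3.141, -0.0, 0.18]
ft_force: [-0.2, -1.0, -0.2]
opening: 0.401
grip_force: 0.0
```

```bash
python3 look.py w5.png
python3 - <<'E'
from h import *
for n in("wrist","top","scene"):
    d=cam(n);P=cloud(d);print(lid_angle(P,(511,-86.5),-.055),lid_angle(P,(514,-209.5),-.1))
print(rel([441,49.5,36],.18))
E
```

```text
13.375 [467.2  45.3 231. ] [ 3.141 -0.     0.18 ] 0.4
{'c': array([494.1, 184.5]), 'yaw': 0.042, 'size': array([61.7, 48. ]), 'z': 53.3, 'knob': array([442.1, 182.3]), 'kmeas': array([442.3, 183.4,  54. ]), 'kyaw': 0.021}
{'c': array([493.9,  59.8]), 'yaw': 0.164, 'size': array([73.1, 47.7]), 'z': 53.5, 'knob': array([442.6,  51.4]), 'kmeas': array([443.5,  51.5,  54.7]), 'kyaw': 0.164}
knob 0.95 [144. 176.] [437.6 187.7  49.5] [439.5 185.3  56. ]
knob 0.68 [420. 119.] [ 567.9 -135.1   49.5] [561.4 -85.7 139.1]
knob 0.66 [250. 194.] [437.1  51.3  49.5] [439.5  51.5  57.4]
knob 0.56 [430. 315.] [ 297.5 -248.9   49.5] [ 295.6 -251.3   46.7]
mid 0.82 [ 284.7 -307.7   27. ]
mid 0.68 [ 517.3 -210.9   27. ]
mid 0.63 [487.8 187.   27. ]
mid 0.61 [556.5 -89.3  27. ]
{'n': 810, 'lid': np.float64(2.23), 'nk': 195, 'knob': np.float64(1.73), 'rmax': np.float64(94.0), 'ky': np.float64(1.6)} {'n': 848, 'lid': np.float64(1.85), 'nk': 0, 'knob': None, 'rmax': np.float64(73.0), 'ky': None}
{'n': 143, 'lid': np.float64(2.19), 'nk': 27, 'knob': np.float64(1.71), 'rmax': np.float64(91.0), 'ky': np.float64(-0.1)} {'n': 248, 'lid': np.float64(1.79), 'nk': 29, 'knob': np.float64(1.84), 'rmax': np.float64(94.0), 'ky': np.float64(-1.2)}
{'n': 261, 'lid': np.float64(2.27), 'nk': 24, 'knob': np.float64(1.76), 'rmax': np.float64(91.0), 'ky': np.float64(-3.7)} {'n': 89, 'lid': np.float64(1.98), 'nk': 24, 'knob': np.float64(1.89), 'rmax': np.float64(96.0), 'ky': np.float64(-7.0)}
([-25.0, -9.0, 195.0], -0.002)
```

View pics/w5.png

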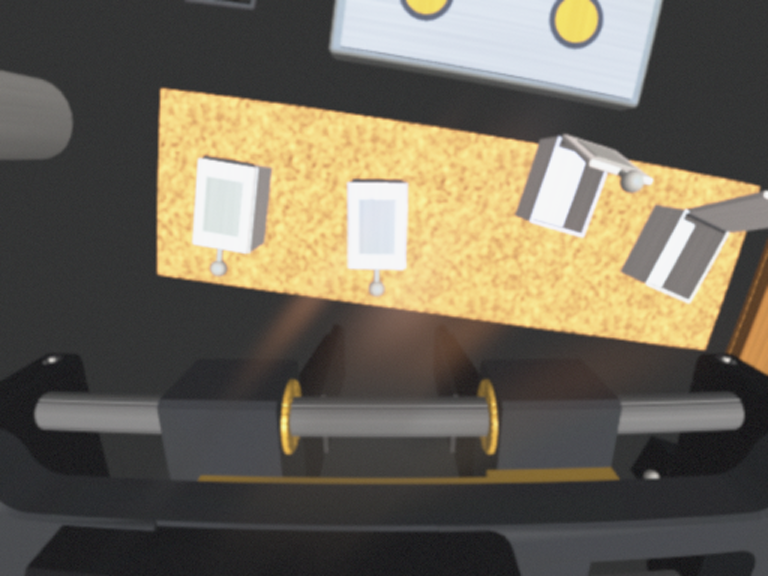

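Run:
```python
from h import *
d=cam("wrist");P=cloud(d)
m=(P[...,0]>440)&(P[...,0]<620)&(P[...,1]>-130)&(P[...,1]<-50)
Q=P[m];
for zl,zh in((30,48),(48,56),(56,70),(70,85),(85,100),(100,115),(115,130),(130,150)):
    q=Q[(Q[:,2]>zl)&(Q[:,2]<zh)]
    if len(q)>3: print(zl,len(q),np.percentile(q[:,0],[2,50,98]).round(),np.percentile(q[:,1],[2,50,98]).round())
```

```text
30 640 [518. 548. 586.] [-113.  -81.  -63.]
48 187 [517. 548. 590.] [-113.  -76.  -64.]
56 72 [582. 586. 588.] [-112.  -78.  -69.]
70 109 [577. 582. 585.] [-111.  -81.  -68.]
85 125 [573. 577. 580.] [-112.  -83.  -68.]
100 161 [568. 572. 575.] [-110.  -85.  -68.]
115 171 [563. 567. 570.] [-112.  -84.  -68.]
130 190 [555. 561. 567.] [-94. -88. -83.]
```

The view shows that tin (552,-88) was dragged about 40 mm forward while its lid stayed at about 1.26 rad after letting go, so it is stiff. The pinch has some turning friction. I'll push that lid over later with closed fingers. Next is the tin at (377,225).

step_arm:
  increments:
    - {"slide": [-0.026, -0.011, 0.05], "roll": 0.012}
    - {"slide": [-0.026, -0.011, 0.1], "roll": 0.012}
    - {"slide": [-0.026, -0.011, 0.15], "roll": 0.012}
    - {"slide": [-0.026, -0.011, 0.195], "roll": 0.012}
    - {"slide": [-0.026, -0.011, 0.195], "roll": 0.012}

```text
t: 14.35
eef_pos: [438.1, 51.3, 33.8]
tcp_rot: [-3.141, 0.006, 0.167]
ft_force: [-0.1, -1.1, 0.4]
opening: 0.402
grip_force: 0.0
```

step_arm:
  increments:
    - {"slide": [0, 0, 0], "roll": 0}
    - {"slide": [0, 0, 0], "roll": 0}
    - {"slide": [0, 0, 0], "roll": 0}
    - {"slide": [0, 0, 0], "roll": 0}
  fingers: 0.0

```text
t: 14.85
eef_pos: [440.0, 51.5, 36.7]
tcp_rot: [3.141, -0.002, 0.168]
ft_force: [-0.0, -1.0, 4.8]
opening: 0.123
grip_force: 30.0
```

step_arm:
  increments:
    - {"slide": [0.0013, 0, -0.015], "roll": 0}
    - {"slide": [0.0053, 0, -0.0298], "roll": 0}
    - {"slide": [0.0117, 0, -0.0436], "roll": 0}
    - {"slide": [0.0205, 0, -0.056], "roll": 0}
    - {"slide": [0.0312, 0, -0.0668], "roll": 0}

```text
t: 15.48
eef_pos: [470.0, 56.8, 103.2]
tcp_rot: [3.142, 0.0, 0.168]
ft_force: [-0.5, 0.5, -1.7]
opening: 0.122
grip_force: 30.0
```

step_arm:
  increments:
    - {"slide": [0.0125, 0, -0.0087], "roll": 0}
    - {"slide": [0.0263, 0, -0.0145], "roll": 0}
    - {"slide": [0.041, 0, -0.018], "roll": 0}
    - {"slide": [0.0562, 0, -0.018], "roll": 0}
    - {"slide": [0.0713, 0, -0.016], "roll": 0}

```text
t: 16.1
eef_pos: [541.3, 68.8, 118.6]
tcp_rot: [3.141, -0.0, 0.168]
ft_force: [-2.2, -0.5, 0.7]
opening: 0.127
grip_force: 30.0
```

```bash
cat > prof.py <<'E'
from h import *
import sys
def prof(P,x0,x1,y0,y1):
    Q=P[(P[...,0]>x0)&(P[...,0]<x1)&(P[...,1]>y0)&(P[...,1]<y1)]
    for zl,zh in((30,48),(48,56),(56,70),(70,85),(85,100),(100,115),(115,130),(130,150)):
        q=Q[(Q[:,2]>zl)&(Q[:,2]<zh)]
        if len(q)>3: print(zl,len(q),np.percentile(q[:,0],[2,50,98]).round(),np.percentile(q[:,1],[2,50,98]).round())
if __name__=="__main__":
    print(state()["t"])
    P=cloud(cam(sys.argv[1])); prof(P,*map(float,sys.argv[2:6]))
E
python3 prof.py wrist 430 640 20 100; python3 prof.py scene 430 640 20 100
```

```text
16.1
30 1486 [471. 633. 640.] [22. 62. 98.]
48 155 [544. 548. 551.] [48. 69. 91.]
56 304 [543. 548. 551.] [47. 70. 91.]
70 424 [542. 547. 550.] [48. 69. 91.]
85 520 [541. 546. 549.] [48. 70. 91.]
100 506 [540. 544. 548.] [47. 69. 91.]
115 366 [537. 544. 554.] [47. 69. 90.]
130 853 [536. 547. 555.] [58. 69. 83.]
16.15
30 190 [468. 511. 639.] [30. 47. 87.]
48 55 [472. 509. 551.] [32. 42. 88.]
56 55 [477. 504. 552.] [33. 40. 88.]
70 35 [484. 547. 551.] [40. 57. 89.]
85 15 [546. 548. 551.] [45. 51. 74.]
100 6 [546. 548. 550.] [42. 45. 47.]
115 9 [551. 552. 557.] [59. 74. 79.]
130 4 [552. 554. 556.] [61. 69. 77.]
```

step_arm:
  increments:
    - {"slide": [0.008, 0, 0.001], "roll": 0}
    - {"slide": [0.016, 0, 0.002], "roll": 0}
    - {"slide": [0.024, 0, 0.004], "roll": 0}
    - {"slide": [0.032, 0, 0.007], "roll": 0}
    - {"slide": [0.038, 0, 0.009], "roll": 0}

```text
t: 16.82
eef_pos: [578.3, 75.1, 109.2]
tcp_rot: [3.142, 0.0, 0.168]
ft_force: [-0.7, -0.5, -0.0]
opening: 0.132
grip_force: 30.0
```

```bash
python3 prof.py wrist 430 660 20 100
```

```text
16.825
30 3931 [481. 642. 659.] [22. 61. 98.]
48 73 [477. 560. 566.] [49. 66. 93.]
56 126 [486. 565. 569.] [49. 70. 94.]
70 202 [499. 564. 572.] [51. 68. 94.]
85 153 [567. 572. 576.] [52. 74. 95.]
100 172 [569. 576. 591.] [52. 74. 96.]
115 532 [572. 582. 592.] [65. 75. 89.]
130 620 [573. 588. 592.] [64. 75. 90.]
```

step_arm:
  increments:
    - {"slide": [0, 0, 0], "roll": 0}
    - {"slide": [0, 0, 0], "roll": 0}
    - {"slide": [0, 0, 0], "roll": 0}
    - {"slide": [0, 0, -0.05], "roll": 0}
    - {"slide": [0, 0, -0.11], "roll": 0}
  fingers: 0.4

```text
t: 17.5
eef_pos: [577.2, 75.0, 219.9]
tcp_rot: [-3.141, 0.003, 0.168]
ft_force: [0.8, 0.5, -0.4]
opening: 0.403
grip_force: 0.0
```

step_arm:
  increments:
    - {"slide": [-0.05, -0.01, 0], "roll": 0}
    - {"slide": [-0.1, -0.05, -0.01], "roll": 0.08}
    - {"slide": [-0.105, -0.105, -0.01], "roll": 0.15}
    - {"slide": [-0.105, -0.105, -0.01], "roll": 0.15}

```text
t: 18.0
eef_pos: [455.3, 163.4, 230.0]
tcp_rot: [-3.141, -0.0, 0.021]
ft_force: [-0.8, -0.6, 0.2]
opening: 0.401
grip_force: 0.0
```

```bash
python3 look.py w6.png; python3 prof.py wrist 430 660 20 110; python3 -c "
from h import *
print(rel([432,185,36],0.02))"
```

```text
18.0 [455.3 163.4 230. ] [-3.141 -0.     0.021] 0.4
{'c': array([487.8, 185.5]), 'yaw': 0.019, 'size': array([71.9, 47.5]), 'z': 53.5, 'knob': array([435.8, 184.5]), 'kmeas': array([437. , 184.8,  54.8]), 'kyaw': 0.014}
knob 0.86 [239. 188.] [435.1 188.6  49.5] [436.9 188.1  56.2]
knob 0.76 [371. 117.] [526.3  31.3  49.5] [527.8  67.5 144.7]
knob 0.21 [456. 100.] [551.4 -73.3  49.5] [ 553.9 -103.3    5.3]
mid 0.98 [488.7 186.7  27. ]
mid 0.85 [555.8 -89.1  27. ]
mid 0.73 [492.8  61.2  27. ]
18.15
30 2763 [458. 639. 659.] [ 23.  64. 108.]
48 157 [456. 480. 526.] [33. 58. 89.]
56 20 [522. 525. 531.] [58. 88. 89.]
70 27 [523. 527. 532.] [58. 87. 89.]
85 30 [523. 527. 532.] [60. 88. 89.]
100 43 [523. 529. 531.] [65. 82. 89.]
115 166 [524. 528. 534.] [46. 75. 89.]
130 215 [523. 529. 536.] [61. 68. 73.]
([-25.0, -25.0, 193.0], -0.002)
```

View pics/w6.png

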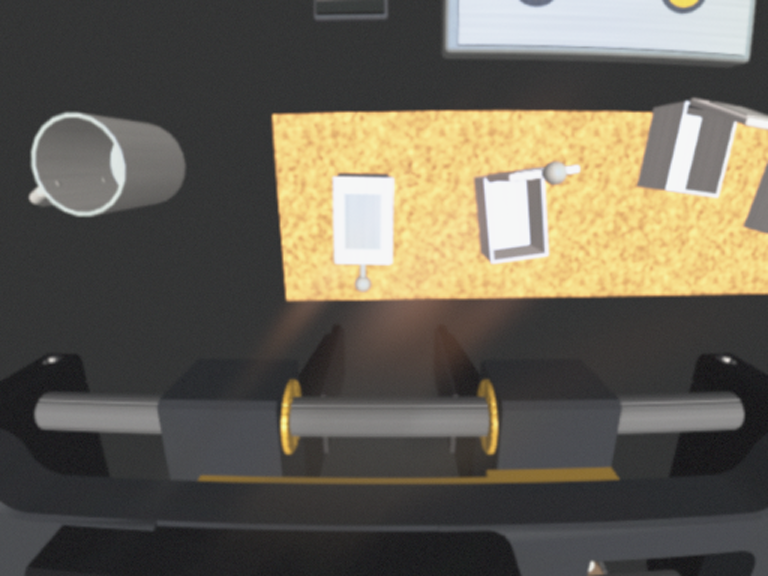

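```bash
python3 prof.py wrist 430 660 20 110; python3 prof.py top 430 660 20 110
```

```text
18.2
30 2764 [458. 639. 659.] [ 22.  64. 108.]
48 178 [456. 485. 528.] [33. 65. 89.]
56 17 [522. 526. 532.] [58. 88. 89.]
70 28 [523. 527. 532.] [60. 88. 89.]
85 29 [523. 527. 532.] [59. 87. 89.]
100 46 [523. 529. 532.] [63. 82. 89.]
115 166 [524. 528. 534.] [45. 74. 89.]
130 213 [523. 529. 535.] [62. 68. 73.]
18.25
30 232 [454. 634. 658.] [ 23.  69. 107.]
48 18 [458. 519. 526.] [33. 50. 84.]
56 10 [519. 521. 524.] [54. 69. 88.]
70 10 [520. 523. 526.] [45. 66. 83.]
85 14 [520. 524. 529.] [44. 59. 87.]
100 10 [521. 523. 530.] [49. 70. 85.]
115 30 [522. 526. 530.] [45. 60. 87.]
130 28 [522. 527. 533.] [60. 66. 72.]
```

The view shows the tin at (515,218) still in its place with its lid exactly upright, which is ambiguous. I'll nudge it with closed fingers and see whether it falls back or stays.

```bash
python3 -c "
from h import *
print(rel([489,61,121],0.167))"
```

```text
([30.0, 100.0, 108.0], -0.15)
```

step_arm:
  increments:
    - {"slide": [0.015, 0.05, 0.02], "roll": -0.075}
    - {"slide": [0.025, 0.1, 0.05], "roll": -0.15}
    - {"slide": [0.03, 0.102, 0.108], "roll": -0.15}
    - {"slide": [0.03, 0.102, 0.108], "roll": -0.15}
    - {"slide": [0.03, 0.102, 0.108], "roll": -0.15}
  fingers: 0.0

```text
t: 18.92
eef_pos: [489.2, 59.6, 122.9]
tcp_rot: [3.141, -0.001, 0.168]
ft_force: [0.8, 0.3, 0.9]
opening: 0.011
grip_force: 0.0
```

step_arm:
  increments:
    - {"slide": [0.012, 0, 0], "roll": 0}
    - {"slide": [0.02, 0, 0], "roll": 0}
    - {"slide": [0.027, 0, 0], "roll": 0}
    - {"slide": [0.033, 0, 0], "roll": 0}
    - {"slide": [0.037, 0, 0], "roll": 0}

```text
t: 19.55
eef_pos: [525.5, 65.8, 121.6]
tcp_rot: [3.142, 0.0, 0.168]
ft_force: [-0.0, -0.3, -0.2]
opening: 0.004
grip_force: 0.0
```

step_arm:
  increments:
    - {"slide": [-0.03, 0, 0], "roll": 0}
    - {"slide": [-0.06, 0, -0.03], "roll": 0}
    - {"slide": [-0.06, 0, -0.08], "roll": 0}
    - {"slide": [-0.06, 0, -0.11], "roll": 0}
    - {"slide": [-0.06, 0, -0.11], "roll": 0}

```text
t: 20.18
eef_pos: [466.8, 55.8, 233.5]
tcp_rot: [3.141, -0.004, 0.168]
ft_force: [0.5, -1.1, -0.9]
opening: 0.003
grip_force: 0.0
```

```bash
python3 prof.py wrist 430 660 20 110;python3 prof.py top 430 660 20 110
python3 - <<'E'
from h import *
print(rel([530,-86,121],-.055))
E
```

```text
20.175
30 2425 [458. 641. 659.] [ 22.  65. 108.]
48 233 [457. 515. 528.] [32. 62. 87.]
56 209 [525. 530. 535.] [44. 66. 87.]
70 254 [531. 536. 542.] [46. 67. 89.]
85 300 [538. 543. 549.] [47. 68. 90.]
100 483 [545. 551. 559.] [49. 71. 91.]
115 58 [552. 555. 561.] [50. 70. 89.]
130 186 [557. 562. 568.] [65. 72. 78.]
20.225
30 127 [624. 640. 658.] [ 20.  69. 107.]
70 19 [536. 538. 540.] [45. 57. 75.]
85 62 [537. 542. 546.] [47. 68. 90.]
100 86 [543. 549. 557.] [48. 70. 92.]
115 9 [552. 554. 566.] [53. 68. 73.]
130 22 [555. 559. 564.] [67. 72. 77.]
([40.0, 150.0, 110.0], 0.223)
```

The nudged lid fell back to its stop (2.0), so this tin is free. Next I push over the displaced stiff tin's lid.

step_arm:
  increments:
    - {"slide": [0.015, 0.055, 0], "roll": 0.1}
    - {"slide": [0.03, 0.11, 0], "roll": 0.223}
    - {"slide": [0.04, 0.15, 0.02], "roll": 0.223}
    - {"slide": [0.04, 0.15, 0.07], "roll": 0.223}
    - {"slide": [0.04, 0.15, 0.11], "roll": 0.223}

```text
t: 20.9
eef_pos: [529.5, -85.8, 118.4]
tcp_rot: [-3.141, 0.003, -0.056]
ft_force: [-0.2, 0.4, -1.0]
opening: 0.01
grip_force: 0.0
```

step_arm:
  increments:
    - {"slide": [0.012, 0, 0], "roll": 0}
    - {"slide": [0.024, 0, 0], "roll": 0}
    - {"slide": [0.036, 0, 0], "roll": 0}
    - {"slide": [0.048, 0, 0], "roll": 0}
    - {"slide": [0.06, 0, 0], "roll": 0}

```text
t: 21.52
eef_pos: [591.4, -88.8, 122.2]
tcp_rot: [3.141, -0.001, -0.055]
ft_force: [-0.9, -0.5, -0.1]
opening: 0.006
grip_force: 0.3
```

step_arm:
  increments:
    - {"slide": [-0.04, 0, 0], "roll": 0}
    - {"slide": [-0.08, 0, -0.04], "roll": 0}
    - {"slide": [-0.11, 0, -0.1], "roll": 0}
    - {"slide": [-0.13, 0, -0.12], "roll": 0}

```text
t: 22.02
eef_pos: [460.7, -81.7, 244.6]
tcp_rot: [3.14, -0.004, -0.055]
ft_force: [0.1, 0.4, -0.3]
opening: 0.006
grip_force: 0.0
```

```bash
python3 prof.py wrist 430 660 -130 -45;python3 - <<'E'
from h import *
print(rel([450,150,215],.02))
E
```

```text
22.025
30 1641 [520. 645. 659.] [-125.  -82.  -47.]
48 280 [517. 578. 587.] [-115.  -90.  -65.]
56 185 [585. 588. 590.] [-114.  -92.  -71.]
70 277 [588. 592. 595.] [-114.  -92.  -71.]
85 329 [593. 596. 600.] [-114.  -93.  -71.]
100 344 [597. 601. 604.] [-115.  -93.  -72.]
115 327 [601. 605. 609.] [-115.  -93.  -72.]
130 195 [604. 610. 616.] [-100.  -94.  -88.]
([-22.0, -231.0, 31.0], -0.075)
```

The stiff lid now rests at about 1.86 and stays. Last is the leftmost tin.

step_arm:
  increments:
    - {"slide": [-0.005, -0.06, 0], "roll": 0}
    - {"slide": [-0.01, -0.12, 0], "roll": 0}
    - {"slide": [-0.02, -0.18, 0.015], "roll": -0.04}
    - {"slide": [-0.022, -0.231, 0.031], "roll": -0.075}
    - {"slide": [-0.022, -0.231, 0.031], "roll": -0.075}
  fingers: 0.4

```text
t: 22.7
eef_pos: [451.2, 153.1, 209.5]
tcp_rot: [3.141, 0.002, 0.025]
ft_force: [-0.6, 0.4, 0.3]
opening: 0.39
grip_force: 0.0
```

```bash
python3 look.py w7.png
python3 - <<'E'
from h import *
print(rel([433,185,38],.02))
E
```

```text
22.7 [451.2 153.1 209.5] [3.141e+00 2.000e-03 2.500e-02] 0.39
{'c': array([488.5, 185.7]), 'yaw': 0.017, 'size': array([72.6, 47.2]), 'z': 53.5, 'knob': array([436.5, 184.8]), 'kmeas': array([437.1, 184.8,  54.8]), 'kyaw': 0.017}
knob 0.98 [361.  70.] [572.4  45.2  49.5] [560.7  74.  136.2]
knob 0.76 [230. 186.] [438.8 187.7  49.5] [439.9 187.3  53.8]
mid 0.73 [557.9 -88.7  27. ]
mid 0.58 [490.5 187.   27. ]
mid 0.56 [492.6  62.6  27. ]
mid 0.5 [493.3  -3.5  27. ]
mid 0.21 [572.3  39.9  27. ]
([-18.0, -35.0, 173.0], -0.0)
```

step_arm:
  increments:
    - {"slide": [-0.016, -0.035, 0.05], "roll": 0}
    - {"slide": [-0.016, -0.035, 0.1], "roll": 0}
    - {"slide": [-0.016, -0.035, 0.14], "roll": 0}
    - {"slide": [-0.016, -0.035, 0.177], "roll": 0}
    - {"slide": [-0.016, -0.035, 0.177], "roll": 0}

```text
t: 23.48
eef_pos: [434.4, 183.6, 32.3]
tcp_rot: [3.141, 0.004, 0.018]
ft_force: [0.2, 0.2, -0.2]
opening: 0.399
grip_force: 0.0
```

step_arm:
  increments:
    - {"slide": [0, 0, 0], "roll": 0}
    - {"slide": [0, 0, 0], "roll": 0}
    - {"slide": [0, 0, 0], "roll": 0}
    - {"slide": [0, 0, 0], "roll": 0}
  fingers: 0.0

```text
t: 23.98
eef_pos: [435.1, 185.0, 34.3]
tcp_rot: [-3.141, -0.002, 0.02]
ft_force: [0.7, -1.0, 4.2]
opening: 0.126
grip_force: 30.0
```

step_arm:
  increments:
    - {"slide": [0.0013, 0, -0.015], "roll": 0}
    - {"slide": [0.0053, 0, -0.0298], "roll": 0}
    - {"slide": [0.0117, 0, -0.0436], "roll": 0}
    - {"slide": [0.0205, 0, -0.056], "roll": 0}
    - {"slide": [0.0312, 0, -0.0668], "roll": 0}

```text
t: 24.6
eef_pos: [465.6, 185.5, 100.8]
tcp_rot: [3.141, 0.001, 0.02]
ft_force: [-0.8, 0.0, -3.5]
opening: 0.133
grip_force: 32.5
```

step_arm:
  increments:
    - {"slide": [0.0125, 0, -0.0087], "roll": 0}
    - {"slide": [0.0263, 0, -0.0151], "roll": 0}
    - {"slide": [0.041, 0, -0.0189], "roll": 0}
    - {"slide": [0.041, 0, -0.0189], "roll": 0}

```text
t: 25.1
eef_pos: [508.1, 186.3, 119.2]
tcp_rot: [-3.142, -0.001, 0.019]
ft_force: [0.9, 0.3, -1.8]
opening: 0.129
grip_force: 30.7
```

```bash
python3 prof.py wrist 430 640 155 215;python3 - <<'E'
from h import *
d=cam("scene"); save(d,"s2.png",(210,80,340,180),6)
E
```

```text
25.1
30 212 [600. 602. 603.] [165. 188. 211.]
48 372 [595. 598. 601.] [165. 187. 210.]
56 819 [585. 590. 595.] [165. 187. 210.]
70 2403 [577. 630. 640.] [166. 191. 214.]
85 1968 [558. 567. 576.] [165. 187. 209.]
100 2388 [539. 548. 558.] [165. 187. 209.]
115 2605 [518. 529. 539.] [165. 187. 208.]
130 910 [503. 514. 520.] [174. 186. 199.]
```

View pics/s2.png

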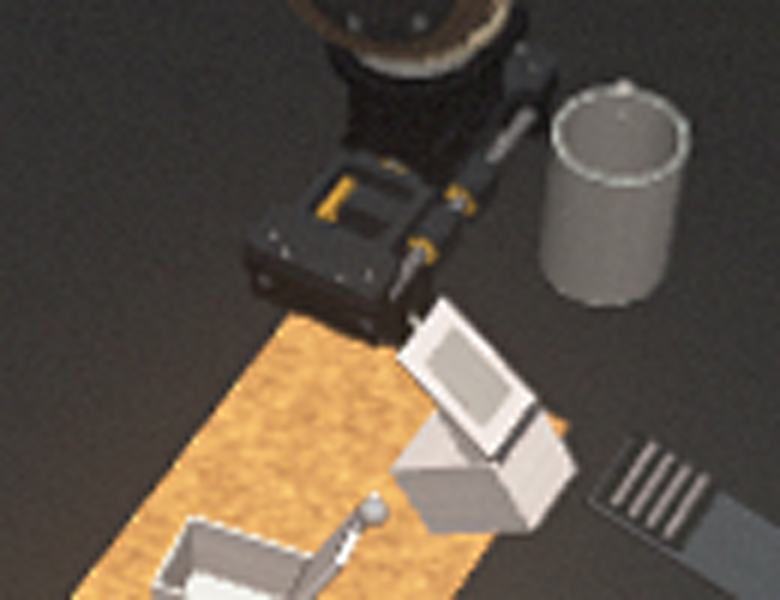

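The leftmost tin is being lifted rather than opening: the ball turns too stiffly between the pads at full grip. I'll slacken the pinch slightly with the finger opening so the tin settles flat.

step_arm:
  increments:
    - {"slide": [0, 0, 0], "roll": 0}
    - {"slide": [0, 0, 0], "roll": 0}
    - {"slide": [0, 0, 0], "roll": 0}
  fingers: 0.138

```text
t: 25.58
eef_pos: [506.8, 186.4, 119.4]
tcp_rot: [3.142, -0.0, 0.02]
ft_force: [0.8, -0.1, -0.5]
opening: 0.14
grip_force: 5.9
```

```bash
python3 prof.py wrist 430 640 155 215
```

```text
25.575
30 162 [600. 602. 603.] [165. 186. 210.]
48 402 [595. 598. 601.] [165. 188. 211.]
56 836 [585. 590. 595.] [165. 188. 210.]
70 2452 [576. 629. 640.] [166. 191. 214.]
85 1951 [557. 566. 576.] [165. 187. 209.]
100 2431 [538. 547. 558.] [165. 187. 209.]
115 2627 [517. 528. 538.] [165. 187. 208.]
130 944 [502. 513. 519.] [173. 187. 200.]
```

step_arm:
  increments:
    - {"slide": [0, 0, 0.007], "roll": 0}
    - {"slide": [0, 0, 0.014], "roll": 0}
    - {"slide": [0, 0, 0.021], "roll": 0}
    - {"slide": [0, 0, 0.027], "roll": 0}
    - {"slide": [0, 0, 0.027], "roll": 0}

```text
t: 26.25
eef_pos: [506.8, 186.3, 91.7]
tcp_rot: [3.141, 0.001, 0.02]
ft_force: [1.5, -0.4, 1.0]
opening: 0.138
grip_force: 5.3
```

```bash
python3 prof.py wrist 430 640 155 215; python3 prof.py scene 430 620 155 215
```

```text
26.25
30 524 [602. 606. 609.] [165. 188. 211.]
48 369 [598. 600. 602.] [165. 187. 211.]
56 553 [592. 595. 598.] [165. 188. 211.]
70 4330 [575. 627. 639.] [166. 190. 213.]
85 5478 [531. 554. 575.] [165. 187. 209.]
100 2535 [504. 526. 537.] [165. 186. 208.]
115 425 [505. 518. 519.] [172. 187. 201.]
130 486 [497. 518. 519.] [175. 193. 198.]
26.3
30 165 [527. 575. 609.] [159. 164. 207.]
48 48 [556. 597. 602.] [160. 169. 208.]
56 67 [564. 592. 597.] [160. 167. 205.]
70 116 [562. 581. 592.] [163. 184. 209.]
85 188 [516. 548. 574.] [162. 182. 208.]
100 58 [510. 524. 536.] [167. 181. 204.]
115 17 [512. 518. 520.] [169. 191. 198.]
```

Run:
```python
from h import *
d=cam("wrist"); save(d,"w8.png",(100,40,400,265),2.6)
```

```text
(no output)
```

View pics/w8.png

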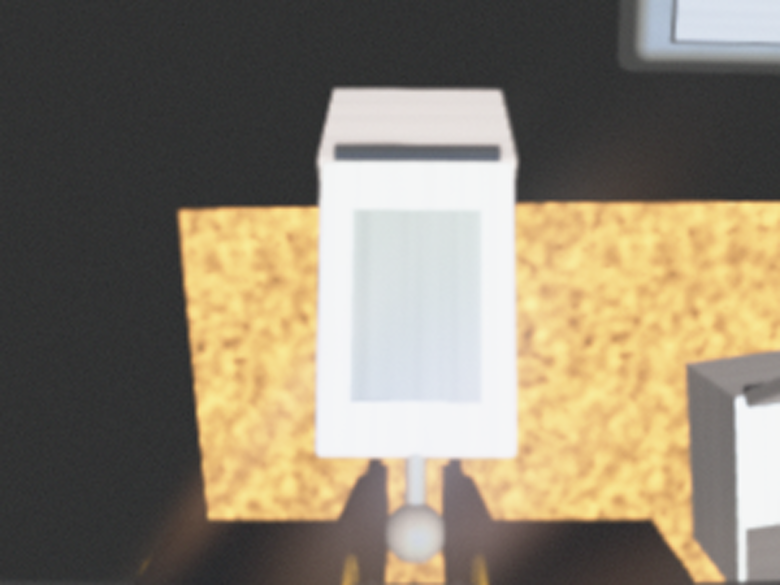

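The tin hangs because the lid edge (455 px row) bears on the fingertips, which reach too far below and ahead of the ball. I'll set it down, let go, and re-pinch with the ball close to the tips and off to the front of the pads.

step_arm:
  increments:
    - {"slide": [0, 0, 0.01], "roll": 0}
    - {"slide": [0, 0, 0.02], "roll": 0}
    - {"slide": [0, 0, 0.03], "roll": 0}
    - {"slide": [0, 0, 0.034], "roll": 0}

```text
t: 26.9
eef_pos: [506.7, 186.3, 57.4]
tcp_rot: [3.141, 0.001, 0.02]
ft_force: [1.5, 0.0, 0.3]
opening: 0.138
grip_force: 5.3
```

step_arm:
  increments:
    - {"slide": [0, 0, 0], "roll": 0}
    - {"slide": [0, 0, 0], "roll": 0}
    - {"slide": [0, 0, -0.06], "roll": 0}
    - {"slide": [-0.03, 0, -0.12], "roll": 0}
    - {"slide": [-0.04, 0, -0.16], "roll": 0}
  fingers: 0.4

```text
t: 27.52
eef_pos: [465.8, 185.6, 220.7]
tcp_rot: [-3.141, -0.001, 0.02]
ft_force: [0.4, 0.7, 0.4]
opening: 0.4
grip_force: 0.0
```

```bash
python3 look.py w9.png; python3 prof.py wrist 430 620 155 215
```

```text
27.525 [465.8 185.6 220.7] [-3.141e+00 -1.000e-03  2.000e-02] 0.4
{'c': array([575.5, 187.4]), 'yaw': 0.022, 'size': array([48.1, 46.9]), 'z': 53.4, 'knob': array([523.5, 186.3]), 'kmeas': array([532. , 186.5,  57.4]), 'kyaw': 0.02}
knob 0.85 [390.  91.] [567.3  37.8  49.5] [560.9  75.4 135.7]
knob 0.85 [260. 118.] [532.6 185.7  49.5] [532.9 185.7  59.5]
mid 0.94 [588.3 189.8  27. ]
mid 0.76 [552.1 -89.1  27. ]
mid 0.58 [493.3  61.1  27. ]
mid 0.29 [567.3  28.5  27. ]
27.675
30 112 [550. 586. 618.] [164. 203. 211.]
48 2753 [545. 585. 619.] [166. 187. 210.]
56 91 [529. 535. 567.] [180. 186. 192.]
```

step_arm:
  increments:
    - {"slide": [0.03, 0, 0.04], "roll": 0}
    - {"slide": [0.06, 0, 0.09], "roll": 0}
    - {"slide": [0.06, 0, 0.14], "roll": 0}
    - {"slide": [0.06, 0, 0.177], "roll": 0}
    - {"slide": [0.06, 0, 0.177], "roll": 0}

```text
t: 28.35
eef_pos: [525.0, 186.1, 37.8]
tcp_rot: [3.14, 0.007, 0.019]
ft_force: [0.0, 0.1, 0.1]
opening: 0.401
grip_force: 0.0
```

step_arm:
  increments:
    - {"slide": [0, 0, 0], "roll": 0}
    - {"slide": [0, 0, 0], "roll": 0}
    - {"slide": [0, 0, 0], "roll": 0}
    - {"slide": [0, 0, 0], "roll": 0}
  fingers: 0.0

```text
t: 28.85
eef_pos: [527.1, 186.8, 42.1]
tcp_rot: [-3.141, -0.001, 0.02]
ft_force: [-0.9, -0.8, 2.5]
opening: 0.126
grip_force: 30.0
```

step_arm:
  increments:
    - {"slide": [-0.015, 0, 0], "roll": 0}
    - {"slide": [-0.033, 0, 0], "roll": 0}
    - {"slide": [-0.051, 0, 0], "roll": 0}
    - {"slide": [-0.07, 0, 0], "roll": 0}
    - {"slide": [-0.085, 0, 0], "roll": 0}

```text
t: 29.48
eef_pos: [440.7, 185.1, 41.5]
tcp_rot: [3.142, -0.0, 0.02]
ft_force: [1.6, 0.9, 1.2]
opening: 0.126
grip_force: 30.0
```

step_arm:
  increments:
    - {"slide": [0, 0, 0], "roll": 0}
    - {"slide": [0, 0, 0], "roll": 0}
    - {"slide": [0, 0, 0], "roll": 0}
  fingers: 0.13

```text
t: 29.85
eef_pos: [442.0, 185.0, 41.1]
tcp_rot: [3.141, 0.0, 0.02]
ft_force: [-2.1, 0.6, -0.2]
opening: 0.134
grip_force: 16.3
```

```bash
python3 look.py w10.png
```

```text
29.85 [442.  185.   41.1] [3.141 0.    0.02 ] 0.13
{'c': array([502. , 185.9]), 'yaw': 0.017, 'size': array([73.2, 47.9]), 'z': 53.7, 'knob': array([450., 185.]), 'kmeas': array([451.8, 185.1,  54.6]), 'kyaw': 0.014}
knob 0.75 [260. 229.] [448.1 184.9  49.5] [451.6 185.   57.6]
mid 0.76 [502.3 187.6  27. ]
mid 0.58 [492.3  60.   27. ]
```

step_arm:
  increments:
    - {"slide": [0.0013, 0, -0.015], "roll": 0}
    - {"slide": [0.0053, 0, -0.0298], "roll": 0}
    - {"slide": [0.0117, 0, -0.0436], "roll": 0}
    - {"slide": [0.0205, 0, -0.056], "roll": 0}
    - {"slide": [0.0312, 0, -0.0668], "roll": 0}

```text
t: 30.62
eef_pos: [473.9, 185.7, 108.6]
tcp_rot: [-3.142, -0.001, 0.02]
ft_force: [0.1, 0.2, -1.6]
opening: 0.13
grip_force: 16.1
```

step_arm:
  increments:
    - {"slide": [0.0125, 0, -0.0087], "roll": 0}
    - {"slide": [0.0263, 0, -0.0151], "roll": 0}
    - {"slide": [0.0263, 0, -0.0151], "roll": 0}

```text
t: 31.0
eef_pos: [500.5, 186.2, 123.3]
tcp_rot: [-3.142, -0.001, 0.019]
ft_force: [-0.9, -1.0, 1.9]
opening: 0.133
grip_force: 16.1
```

```bash
python3 prof.py wrist 430 620 155 215
```

```text
31.0
30 96 [468. 477. 538.] [162. 207. 209.]
48 246 [472. 537. 538.] [162. 185. 209.]
56 468 [531. 534. 536.] [164. 186. 208.]
70 640 [526. 529. 532.] [164. 186. 208.]
85 761 [521. 524. 527.] [164. 186. 208.]
100 994 [515. 518. 522.] [164. 186. 208.]
115 610 [510. 513. 516.] [165. 187. 207.]
130 788 [495. 511. 513.] [174. 186. 199.]
```

step_arm:
  increments:
    - {"slide": [0.0147, 0, -0.0038], "roll": 0}
    - {"slide": [0.0299, 0, -0.0051], "roll": 0}
    - {"slide": [0.045, 0, -0.0037], "roll": 0}
    - {"slide": [0.045, 0, -0.0037], "roll": 0}

```text
t: 31.55
eef_pos: [546.0, 187.1, 126.9]
tcp_rot: [-3.141, -0.002, 0.019]
ft_force: [1.3, -0.0, 5.6]
opening: 0.131
grip_force: 16.1
```

```bash
python3 prof.py wrist 430 620 155 215
```

```text
31.55
30 195 [469. 536. 539.] [163. 185. 210.]
48 117 [515. 539. 540.] [165. 187. 209.]
56 75 [539. 542. 543.] [165. 188. 209.]
70 174 [542. 544. 545.] [165. 187. 208.]
85 212 [545. 547. 548.] [166. 186. 208.]
100 257 [547. 549. 550.] [165. 187. 208.]
115 250 [546. 550. 557.] [165. 183. 209.]
130 740 [541. 556. 558.] [175. 187. 199.]
```

step_arm:
  increments:
    - {"slide": [0, 0, 0], "roll": 0}
    - {"slide": [0, 0, 0], "roll": 0}
    - {"slide": [0, 0, 0], "roll": 0}
    - {"slide": [0, 0, -0.05], "roll": 0}
    - {"slide": [-0.05, 0, -0.11], "roll": 0}
  fingers: 0.4

```text
t: 32.22
eef_pos: [505.1, 186.2, 225.6]
tcp_rot: [3.141, 0.0, 0.019]
ft_force: [-0.1, 0.7, 0.8]
opening: 0.395
grip_force: 0.0
```

step_arm:
  increments:
    - {"slide": [-0.05, 0.04, -0.04], "roll": 0}
    - {"slide": [-0.07, 0.1, -0.1], "roll": 0}
    - {"slide": [-0.07, 0.13, -0.15], "roll": 0}
    - {"slide": [-0.07, 0.13, -0.15], "roll": 0}

```text
t: 32.72
eef_pos: [436.6, 53.6, 377.6]
tcp_rot: [3.141, -0.004, 0.019]
ft_force: [0.4, -0.1, -0.1]
opening: 0.401
grip_force: 0.0
```

```bash
for r in "430 640 150 220" "430 640 20 110" "430 660 -130 -50" "430 660 -250 -170"; do python3 prof.py wrist $r; done; python3 -c "
from h import *
d=cam('wrist');save(d,'w11.png',scale=1.5);print(state())"
```

```text
32.725
30 291 [468. 500. 534.] [161. 200. 210.]
48 135 [468. 532. 536.] [162. 184. 209.]
56 137 [537. 540. 543.] [165. 186. 209.]
70 502 [544. 630. 639.] [165. 190. 215.]
85 169 [549. 553. 558.] [164. 186. 208.]
100 271 [556. 561. 567.] [165. 187. 209.]
115 39 [563. 564. 578.] [166. 185. 206.]
130 81 [567. 572. 577.] [181. 186. 194.]
32.775
30 544 [457. 631. 639.] [ 23.  66. 108.]
48 144 [457. 516. 529.] [32. 57. 86.]
56 125 [525. 530. 536.] [45. 66. 87.]
70 136 [531. 537. 541.] [45. 69. 89.]
85 147 [538. 543. 548.] [45. 65. 89.]
100 250 [544. 550. 559.] [48. 69. 91.]
115 43 [550. 554. 559.] [49. 70. 89.]
130 87 [556. 562. 568.] [65. 71. 77.]
32.825
30 1087 [520. 640. 659.] [-123.  -88.  -52.]
48 168 [516. 573. 588.] [-114.  -89.  -64.]
56 117 [585. 588. 592.] [-113.  -89.  -69.]
70 141 [588. 592. 596.] [-114.  -93.  -70.]
85 172 [593. 596. 600.] [-114.  -92.  -71.]
100 171 [597. 601. 605.] [-114.  -91.  -70.]
115 156 [601. 605. 609.] [-115.  -92.  -71.]
130 98 [604. 609. 616.] [-100.  -92.  -87.]
32.875
30 462 [481. 516. 551.] [-236. -219. -179.]
48 159 [480. 540. 553.] [-236. -209.
[... 240 characters left out ...]
9. 575. 581.] [-224. -217. -213.]
{'t': 32.975, 'joints': array([-2.42884379e-02,  7.73659718e-02,  1.72425434e+00,  6.87173098e-05,
        1.34133621e+00,  1.52677086e+00]), 'qvel': array([ 0.01067051,  0.01327057,  0.0030904 , -0.0014405 ,  0.00251061,
       -0.0005072 ]), 'tau': array([-6.07099459e-01, -3.66057479e+01, -3.00536549e+01,  1.77653949e-02,
       -4.84864530e-02, -1.57907110e-02]), 'eef_pos': array([436.69395333,  55.32894035, 373.89360488]), 'tcp_rot': array([-3.14146580e+00,  1.35959837e-03,  1.97214386e-02]), 'ft_force': array([-1.05736241, -0.3451522 ,  0.57163786]), 'moment': array([0.01934992, 0.03157508, 0.04810831]), 'grip_force': 0.0, 'opening': 0.3993833620130869}
```

View pics/w11.png

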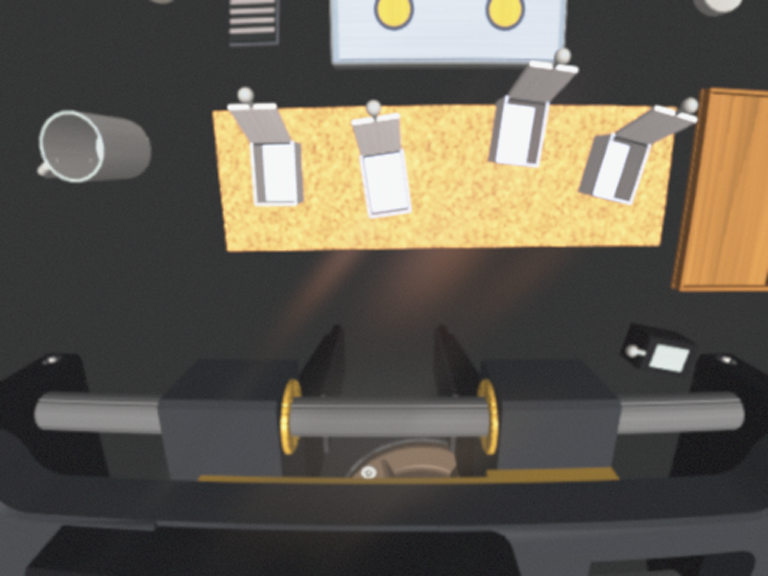

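All four lids stand open (t≈32 s). The two left ones, (276,172) and (387,182), fell back to 2.0 and are free. The two right ones, (519,133) and (612,167), rest at 1.86 where I left them and are stiff. Now I shut them from behind with closed fingers.

```bash
cat >> h.py <<'E'
def hinge_start(h,yaw,X=66,Z=65):
    return [h[0]+X*np.cos(yaw),h[1]+X*np.sin(yaw),49.5+Z]
E
python3 -c "
from h import *
print(rel(hinge_start((528.4,65.6),.167),.167))"
```

```text
([157.0, -18.0, 259.0], -0.147)
```

step_arm:
  increments:
    - {"slide": [0.06, -0.01, 0.03], "roll": -0.1}
    - {"slide": [0.12, -0.018, 0.06], "roll": -0.147}
    - {"slide": [0.157, -0.018, 0.1], "roll": -0.147}
    - {"slide": [0.157, -0.018, 0.16], "roll": -0.147}
    - {"slide": [0.157, -0.018, 0.22], "roll": -0.147}
  fingers: 0.0

```text
t: 33.6
eef_pos: [592.8, 77.2, 150.9]
tcp_rot: [-3.141, 0.003, 0.168]
ft_force: [0.7, -0.4, -0.5]
opening: 0.008
grip_force: 0.0
```

step_arm:
  increments:
    - {"slide": [0, 0, 0.039], "roll": 0}
    - {"slide": [-0.015, 0, 0.039], "roll": 0}
    - {"slide": [-0.03, 0, 0.039], "roll": 0}
    - {"slide": [-0.05, 0, 0.039], "roll": 0}
    - {"slide": [-0.07, 0, 0.039], "roll": 0}

```text
t: 34.22
eef_pos: [523.4, 64.8, 115.8]
tcp_rot: [3.142, 0.0, 0.167]
ft_force: [0.7, 0.4, -0.6]
opening: 0.006
grip_force: 0.0
```

step_arm:
  increments:
    - {"slide": [-0.005, 0, -0.03], "roll": 0}
    - {"slide": [0, 0, -0.08], "roll": 0}
    - {"slide": [0, 0, -0.1], "roll": 0}

```text
t: 34.6
eef_pos: [524.8, 65.0, 218.4]
tcp_rot: [3.141, -0.004, 0.167]
ft_force: [-0.7, -0.4, -0.7]
opening: 0.004
grip_force: 0.0
```

```bash
python3 prof.py wrist 430 610 20 110;python3 -c "
from h import *
print(state()['eef_pos'],rel(hinge_start((537,186.5),.017),.017))"
```

```text
34.6
30 74 [463. 527. 530.] [35. 67. 88.]
48 1920 [462. 499. 529.] [36. 62. 84.]
[525.24005416  64.95489903 219.84860443] ([97.0, -108.0, 105.0], 0.15)
```

T2 shut. Same for T1.

step_arm:
  increments:
    - {"slide": [0.04, -0.04, 0], "roll": 0.1}
    - {"slide": [0.07, -0.085, 0], "roll": 0.15}
    - {"slide": [0.097, -0.108, 0.01], "roll": 0.15}
    - {"slide": [0.097, -0.108, 0.06], "roll": 0.15}
    - {"slide": [0.097, -0.108, 0.104], "roll": 0.15}

```text
t: 35.28
eef_pos: [601.3, 187.8, 109.5]
tcp_rot: [3.141, 0.001, 0.018]
ft_force: [-0.4, 0.3, -0.2]
opening: 0.002
grip_force: 0.0
```

step_arm:
  increments:
    - {"slide": [0, 0, 0], "roll": 0}
    - {"slide": [-0.015, 0, 0], "roll": 0}
    - {"slide": [-0.03, 0, 0], "roll": 0}
    - {"slide": [-0.05, 0, 0], "roll": 0}
    - {"slide": [-0.07, 0, 0], "roll": 0}

```text
t: 35.9
eef_pos: [531.6, 186.0, 113.2]
tcp_rot: [-3.141, -0.002, 0.017]
ft_force: [-0.4, 0.6, -0.3]
opening: 0.004
grip_force: 0.0
```

step_arm:
  increments:
    - {"slide": [-0.005, 0, -0.03], "roll": 0}
    - {"slide": [0, 0, -0.08], "roll": 0}
    - {"slide": [0, 0, -0.1], "roll": 0}

```text
t: 36.28
eef_pos: [532.8, 186.1, 216.0]
tcp_rot: [-3.141, -0.005, 0.017]
ft_force: [-0.7, -0.3, -0.5]
opening: 0.004
grip_force: 0.0
```

```bash
python3 prof.py wrist 430 610 150 220;python3 -c "
from h import *
print(state()['eef_pos'],rel(hinge_start((587.5,-90),-.06),-.06))"
```

```text
36.275
30 61 [477. 536. 539.] [162. 176. 210.]
48 1962 [471. 509. 538.] [163. 186. 208.]
[533.19065462 186.25797724 217.43236564] ([115.0, 282.0, 103.0], 0.077)
```

step_arm:
  increments:
    - {"slide": [0.02, 0.06, 0], "roll": 0}
    - {"slide": [0.045, 0.12, 0], "roll": 0}
    - {"slide": [0.07, 0.175, 0], "roll": 0.03}
    - {"slide": [0.095, 0.23, 0], "roll": 0.077}
    - {"slide": [0.115, 0.282, 0], "roll": 0.077}

```text
t: 36.95
eef_pos: [652.3, -96.1, 212.2]
tcp_rot: [3.141, -0.001, -0.061]
ft_force: [0.8, 0.8, -0.4]
opening: 0.008
grip_force: 0.0
```

step_arm:
  increments:
    - {"slide": [0, 0, 0.05], "roll": 0}
    - {"slide": [0, 0, 0.103], "roll": 0}
    - {"slide": [0, 0, 0.103], "roll": 0}

```text
t: 37.33
eef_pos: [650.0, -93.8, 106.0]
tcp_rot: [-3.14, 0.006, -0.06]
ft_force: [-0.1, -0.2, 1.3]
opening: 0.004
grip_force: 0.0
```

step_arm:
  increments:
    - {"slide": [-0.02, 0, 0], "roll": 0}
    - {"slide": [-0.04, 0, 0], "roll": 0}
    - {"slide": [-0.06, 0, 0], "roll": 0}
    - {"slide": [-0.08, 0, 0], "roll": 0}
    - {"slide": [-0.09, 0, 0.003], "roll": 0}

```text
t: 37.95
eef_pos: [562.6, -88.7, 108.5]
tcp_rot: [3.141, -0.004, -0.06]
ft_force: [1.6, -0.2, -0.3]
opening: 0.003
grip_force: 0.2
```

step_arm:
  increments:
    - {"slide": [-0.008, 0, 0.01], "roll": 0}
    - {"slide": [-0.016, 0, 0.02], "roll": 0}
    - {"slide": [-0.022, 0, 0.032], "roll": 0}
    - {"slide": [-0.023, 0, 0.042], "roll": 0}
    - {"slide": [-0.022, 0, 0.05], "roll": 0}

```text
t: 38.58
eef_pos: [540.2, -87.5, 55.0]
tcp_rot: [-3.142, 0.001, -0.06]
ft_force: [-0.9, -0.6, 0.2]
opening: 0.006
grip_force: 0.2
```

```bash
python3 -c "
from h import *
s=state();print(s['eef_pos'],s['ft_force'])"; python3 prof.py scene 480 640 -130 -50
```

```text
[540.18600833 -87.46569806  54.9892058 ] [-0.93883675 -0.62848119  0.18217934]
38.575
30 125 [530. 584. 639.] [-118. -112.  -57.]
48 245 [531. 566. 587.] [-115.  -94.  -70.]
56 39 [498. 546. 572.] [-112.  -94.  -83.]
70 16 [530. 550. 552.] [-98. -96. -84.]
85 11 [533. 549. 552.] [-99. -97. -92.]
130 98 [519. 567. 576.] [-126. -111.  -53.]
```

step_arm:
  increments:
    - {"slide": [0, 0, 0.003], "roll": 0}
    - {"slide": [0, 0, 0.0045], "roll": 0}
    - {"slide": [0, 0, 0.0045], "roll": 0}
    - {"slide": [0, 0, -0.06], "roll": 0}
    - {"slide": [0, 0, -0.12], "roll": 0}

```text
t: 39.25
eef_pos: [540.1, -87.4, 177.4]
tcp_rot: [-3.141, 0.001, -0.06]
ft_force: [0.1, -0.9, 0.4]
opening: 0.007
grip_force: 0.0
```

step_arm:
  increments:
    - {"slide": [0, 0, -0.03], "roll": 0}
    - {"slide": [0, 0, -0.04], "roll": 0}

```text
t: 39.5
eef_pos: [540.7, -87.5, 217.8]
tcp_rot: [3.141, -0.003, -0.06]
ft_force: [0.8, 0.3, -0.1]
opening: 0.007
grip_force: 0.0
```

```bash
python3 look.py w12.png;  python3 prof.py wrist 430 610 -130 -50; python3 prof.py wrist 430 660 -250 -170;python3 -c "
from h import *
print(state()['eef_pos'],rel(hinge_start((550,-213.5),-.12),-.12))"
```

```text
39.5 [540.7 -87.5 217.8] [ 3.141e+00 -3.000e-03 -6.000e-02] 0.01
{'c': array([570.4, -91. ]), 'yaw': 1.51, 'size': array([46. , 38.7]), 'z': 53.4, 'knob': array([ 567.3, -142.9]), 'kmeas': array([nan, nan, nan]), 'kyaw': nan}
{'c': array([533.7, -88.5]), 'yaw': 1.498, 'size': array([46.4, 31.6]), 'z': 53.5, 'knob': array([ 529.9, -140.4]), 'kmeas': array([nan, nan, nan]), 'kyaw': nan}
{'c': array([504.7, 184.5]), 'yaw': 0.03, 'size': array([69.1, 48.5]), 'z': 53.1, 'knob': array([452.7, 182.9]), 'kmeas': array([452.8, 182.2,  53.3]), 'kyaw': 0.045}
{'c': array([492.8,  59.3]), 'yaw': 0.14, 'size': array([74. , 47.1]), 'z': 53.2, 'knob': array([441.3,  52.1]), 'kmeas': array([443.7,  50.2,  54.1]), 'kyaw': 0.183}
knob 0.92 [ 60. 253.] [450.6 187.2  49.5] [453.4 182.5  55.2]
knob 0.87 [261. 207.] [500.3 -87.3  49.5] [502.7 -87.4  56.5]
knob 0.75 [ 58. 212.] [509.1 174.5  49.5] [510.3 171.3  53.6]
knob 0.6 [409. 148.] [ 563.1 -268.8   49.5] [ 577.3 -221.7  139.8]
knob 0.57 [156. 259.] [436.   55.7  49.5] [439.9  52.5  57. ]
mid 0.94 [494.9  63.   27. ]
mid 0.79 [503.7 186.7  27. ]
mid 0.77 [552.5 -89.   27. ]
mid 0.77 [ 289.5 -307.9   27. ]
mid 0.73 [ 515.9 -209.1   27. ]
39.65
30 37 [513. 583. 590.] [-116. -105.  -67.]
48 2517 [507. 554. 588.] [-113.  -89.  -67.]
56 47 [496. 501. 549.] [-90. -85. -81.]
39.7
30 745 [480. 510. 553.] [-235. -208. -178.]
48 231 [480. 524. 554.] [-236. -202. -179.]
56 108 [547. 552. 560.] [-235. -210. -193.]
70 127 [551. 557. 565.] [-236. -211. -194.]
85 145 [555. 561. 568.] [-237. -213. -195.]
100 173 [560. 566. 574.] [-237. -212. -195.]
115 195 [564. 572. 576.] [-240. -211. -196.]
130 201 [569. 576. 582.] [-225. -218. -213.]
[539.74915958 -87.29557441 214.38473995] ([84.0, 129.0, 100.0], 0.06)
```

step_arm:
  increments:
    - {"slide": [0.04, 0.04, 0], "roll": 0.06}
    - {"slide": [0.065, 0.09, 0], "roll": 0.06}
    - {"slide": [0.084, 0.129, 0], "roll": 0.06}
    - {"slide": [0.084, 0.129, 0.05], "roll": 0.06}
    - {"slide": [0.084, 0.129, 0.1], "roll": 0.06}

```text
t: 40.38
eef_pos: [615.8, -221.7, 113.0]
tcp_rot: [-3.141, 0.001, -0.121]
ft_force: [-0.0, -0.0, -1.2]
opening: 0.004
grip_force: 0.0
```

step_arm:
  increments:
    - {"slide": [0, 0, 0.002], "roll": 0}
    - {"slide": [-0.02, 0, 0.002], "roll": 0}
    - {"slide": [-0.04, 0, 0.002], "roll": 0}
    - {"slide": [-0.06, 0, 0.002], "roll": 0}
    - {"slide": [-0.08, 0, 0.002], "roll": 0}

```text
t: 41.0
eef_pos: [537.1, -211.8, 115.6]
tcp_rot: [3.141, -0.002, -0.12]
ft_force: [0.8, -0.3, -0.3]
opening: 0.005
grip_force: 0.2
```

step_arm:
  increments:
    - {"slide": [-0.01, 0, 0.003], "roll": 0}
    - {"slide": [-0.018, 0, 0.013], "roll": 0}
    - {"slide": [-0.026, 0, 0.023], "roll": 0}
    - {"slide": [-0.032, 0, 0.035], "roll": 0}
    - {"slide": [-0.033, 0, 0.045], "roll": 0}

```text
t: 41.62
eef_pos: [503.7, -207.6, 67.8]
tcp_rot: [-3.141, 0.001, -0.12]
ft_force: [-1.3, 0.3, -0.1]
opening: 0.007
grip_force: 0.2
```

```bash
python3 -c "
from h import *
s=state();print(s['eef_pos'],s['ft_force'])"
```

```text
[ 503.71244852 -207.58504917   67.82203999] [-1.30118236  0.27569973 -0.05968749]
```

step_arm:
  increments:
    - {"slide": [0, 0, 0.009], "roll": 0}
    - {"slide": [0, 0, 0.017], "roll": 0}
    - {"slide": [0, 0, 0.017], "roll": 0}
    - {"slide": [0, 0, -0.05], "roll": 0}
    - {"slide": [-0.03, 0, -0.1], "roll": 0}

```text
t: 42.25
eef_pos: [475.3, -204.4, 170.1]
tcp_rot: [3.141, -0.001, -0.12]
ft_force: [-0.1, 0.2, 1.4]
opening: 0.006
grip_force: 0.0
```

step_arm:
  increments:
    - {"slide": [-0.03, -0.02, -0.05], "roll": 0}
    - {"slide": [-0.04, -0.04, -0.09], "roll": 0}
    - {"slide": [-0.04, -0.04, -0.09], "roll": 0}
  fingers: 0.75

```text
t: 42.62
eef_pos: [440.0, -159.2, 261.6]
tcp_rot: [3.139, -0.006, -0.119]
ft_force: [0.4, -0.4, -0.0]
opening: 0.261
grip_force: 0.0
```

```bash
python3 look.py w13.png;  python3 prof.py wrist 430 610 -260 -160
```

```text
42.625 [ 440.  -159.2  261.6] [ 3.139 -0.006 -0.119] 0.26
{'c': array([553.3, -89.7]), 'yaw': -0.086, 'size': array([71.9, 47.3]), 'z': 53.4, 'knob': array([501.5, -85.2]), 'kmeas': array([502.2, -86.1,  54.8]), 'kyaw': -0.071}
{'c': array([ 516.5, -209.3]), 'yaw': -0.128, 'size': array([71.1, 45.6]), 'z': 53.6, 'knob': array([ 464.9, -202.6]), 'kmeas': array([ 466.6, -198.5,   55.1]), 'kyaw': -0.211}
{'c': array([492.9,  52.2]), 'yaw': -0.133, 'size': array([70.5, 43.4]), 'z': 53.1, 'knob': array([441.3,  59.1]), 'kmeas': array([442.7,  49.9,  54.4]), 'kyaw': 0.047}
{'c': array([493.8, 180.9]), 'yaw': -0.142, 'size': array([49. , 42.4]), 'z': 53.1, 'knob': array([442.3, 188.3]), 'kmeas': array([449. , 181.4,  53.5]), 'kyaw': -0.01}
knob 0.82 [196. 131.] [499.8 -83.9  49.5] [500.1 -85.6  57.1]
knob 0.78 [108. 189.] [436.6  54.8  49.5] [438.2  50.5  57.1]
knob 0.74 [ 22. 188.] [453.5 184.4  49.5] [454.  181.7  52.5]
knob 0.73 [291. 148.] [ 462.8 -205.1   49.5] [ 463.5 -204.6   54.4]
mid 0.92 [ 517.3 -208.5   27. ]
mid 0.75 [492.9  61.8  27. ]
mid 0.64 [499.7 192.3  27. ]
mid 0.56 [552.8 -87.5  27. ]
42.775
30 52 [481. 520. 554.] [-235. -187. -179.]
48 2234 [470. 517. 552.] [-233. -207. -184.]
56 43 [460. 465. 532.] [-209. -199. -195.]
```

```bash
python3 -c "
from h import *
print(state()['eef_pos'],rel([516,-209,16],-.12))"
```

```text
[ 439.3971506  -159.79000057  257.6993864 ] ([82.0, 40.0, 242.0], -0.0)
```

step_arm:
  increments:
    - {"slide": [0.04, 0.02, 0.05], "roll": 0}
    - {"slide": [0.082, 0.04, 0.09], "roll": 0}
    - {"slide": [0.082, 0.04, 0.14], "roll": 0}
    - {"slide": [0.082, 0.04, 0.19], "roll": 0}
    - {"slide": [0.082, 0.04, 0.22], "roll": 0}

```text
t: 43.45
eef_pos: [514.7, -208.9, 34.8]
tcp_rot: [-3.14, 0.005, -0.121]
ft_force: [0.3, 0.2, -0.5]
opening: 0.749
grip_force: 0.0
```

step_arm:
  increments:
    - {"slide": [0, 0, 0.012], "roll": 0}
    - {"slide": [0, 0, 0.022], "roll": 0}
    - {"slide": [0, 0, 0.022], "roll": 0}

```text
t: 43.82
eef_pos: [516.1, -209.2, 16.9]
tcp_rot: [3.142, 0.0, -0.12]
ft_force: [0.3, -0.1, -0.0]
opening: 0.751
grip_force: 0.0
```

step_arm:
  increments:
    - {"slide": [0, 0, 0], "roll": 0}
    - {"slide": [0, 0, 0], "roll": 0}
    - {"slide": [0, 0, 0], "roll": 0}
    - {"slide": [0, 0, 0], "roll": 0}
  fingers: 0.0

```text
t: 44.32
eef_pos: [516.2, -209.1, 17.5]
tcp_rot: [3.141, -0.001, -0.12]
ft_force: [-0.4, 0.6, 6.9]
opening: 0.514
grip_force: 29.3
```

step_arm:
  increments:
    - {"slide": [0, 0, -0.02], "roll": 0}
    - {"slide": [0, 0, -0.06], "roll": 0}
    - {"slide": [0, 0, -0.08], "roll": 0}

```text
t: 44.7
eef_pos: [516.2, -209.2, 98.4]
tcp_rot: [3.141, -0.001, -0.12]
ft_force: [0.6, 0.2, -4.9]
opening: 0.517
grip_force: 29.3
```

```bash
python3 -c "
from h import *
s=state();print(s['eef_pos'],s['tcp_rot'],rel([544,-390,90],.02))"
```

```text
[ 516.21683938 -209.24469129   98.42001975] [ 3.14099636e+00 -1.08597460e-03 -1.20091028e-01] ([49.0, 176.0, 8.0], -0.14)
```

step_arm:
  increments:
    - {"slide": [0.01, 0.036, 0], "roll": -0.03}
    - {"slide": [0.02, 0.072, 0], "roll": -0.06}
    - {"slide": [0.03, 0.11, 0], "roll": -0.1}
    - {"slide": [0.04, 0.145, 0], "roll": -0.14}
    - {"slide": [0.049, 0.176, 0], "roll": -0.14}

```text
t: 45.32
eef_pos: [543.3, -390.9, 96.4]
tcp_rot: [-3.141, 0.001, 0.02]
ft_force: [0.7, -0.0, -4.0]
opening: 0.514
grip_force: 29.3
```

step_arm:
  increments:
    - {"slide": [0, 0, 0.03], "roll": 0}
    - {"slide": [0, 0, 0.06], "roll": 0}
    - {"slide": [0, 0, 0.072], "roll": 0}
    - {"slide": [0, 0, 0.076], "roll": 0}
    - {"slide": [0, 0, 0.076], "roll": 0}

```text
t: 45.95
eef_pos: [543.9, -390.0, 21.8]
tcp_rot: [3.141, -0.001, 0.02]
ft_force: [0.2, 0.8, -3.4]
opening: 0.512
grip_force: 29.3
```

```bash
python3 -c "
from h import *
s=state();print(s['eef_pos'],s['tcp_rot'],s['ft_force'],s['opening'])"
```

```text
[ 543.93146367 -389.95846953   21.75737584] [ 3.14076682e+00 -8.38483017e-04  1.99018794e-02] [ 0.21665862  0.79207574 -3.444738  ] 0.5121343689345916
```

step_arm:
  increments:
    - {"slide": [0, 0, 0.001], "roll": 0}
    - {"slide": [0, 0, 0.001], "roll": 0}
    - {"slide": [0, 0, 0.001], "roll": 0}
    - {"slide": [0, 0, -0.04], "roll": 0}
    - {"slide": [0, 0, -0.1], "roll": 0}
  fingers: 0.75

```text
t: 46.58
eef_pos: [543.0, -389.3, 120.9]
tcp_rot: [-3.14, 0.002, 0.02]
ft_force: [-0.1, -0.8, 0.0]
opening: 0.751
grip_force: 0.0
```

step_arm:
  increments:
    - {"slide": [-0.02, -0.05, -0.03], "roll": 0}
    - {"slide": [-0.03, -0.11, -0.06], "roll": 0}
    - {"slide": [-0.04, -0.16, -0.1], "roll": 0}
    - {"slide": [-0.05, -0.22, -0.11], "roll": 0.05}
    - {"slide": [-0.06, -0.24, -0.11], "roll": 0.095}

```text
t: 47.2
eef_pos: [478.5, -148.6, 232.6]
tcp_rot: [3.141, -0.003, -0.075]
ft_force: [0.3, -0.4, 0.3]
opening: 0.749
grip_force: 0.0
```

```bash
python3 look.py w14.png
python3 - <<'E'
from h import *
P=cloud(cam("wrist"))
for t in tins(P,box=(360,620,-460,-330)): print("tray",t)
print(state()['eef_pos'],rel([553,-89.5,16],-.075))
E
```

```text
47.2 [ 478.5 -148.6  232.6] [ 3.141e+00 -3.000e-03 -7.500e-02] 0.75
{'c': array([560.3, -89.9]), 'yaw': -0.089, 'size': array([57.9, 48.5]), 'z': 53.4, 'knob': array([508.5, -85.2]), 'kmeas': array([508.9, -86.6,  54. ]), 'kyaw': -0.064}
{'c': array([493.8,  59.4]), 'yaw': 0.133, 'size': array([72.8, 47.7]), 'z': 53.2, 'knob': array([442.3,  52.5]), 'kmeas': array([443.9,  50. ,  54. ]), 'kyaw': 0.186}
{'c': array([502.9, 177.3]), 'yaw': -0.077, 'size': array([71.5, 38.2]), 'z': 53.0, 'knob': array([451.1, 181.3]), 'kmeas': array([452.4, 182.3,  53.4]), 'kyaw': -0.099}
knob 0.95 [ 19. 209.] [454.  183.7  49.5] [454.4 182.3  51. ]
knob 0.94 [206. 160.] [499.5 -84.1  49.5] [500.7 -85.7  57.5]
knob 0.65 [109. 214.] [437.4  54.8  49.5] [439.9  50.2  57.2]
knob 0.62 [450. 149.] [ 491.3 -392.    49.5] [ 493.1 -385.3   59.5]
mid 0.76 [ 545.5 -393.3   27. ]
mid 0.7 [505.6 189.1  27. ]
mid 0.69 [553.9 -91.5  27. ]
mid 0.65 [492.6  63.7  27. ]
tray {'c': array([ 542.5, -388.8]), 'yaw': -0.057, 'size': array([66. , 48.4]), 'z': 56.6, 'knob': array([ 490.6, -385.8]), 'kmeas': array([ 494. , -385.4,   56.9]), 'kyaw': -0.071}
[ 479.20676992 -151.13474251  231.37884776] ([69.0, -67.0, 215.0], 0.001)
```

step_arm:
  increments:
    - {"slide": [0.035, -0.034, 0.03], "roll": 0}
    - {"slide": [0.068, -0.067, 0.06], "roll": 0}
    - {"slide": [0.068, -0.067, 0.11], "roll": 0}
    - {"slide": [0.068, -0.067, 0.16], "roll": 0}
    - {"slide": [0.068, -0.067, 0.19], "roll": 0}

```text
t: 48.02
eef_pos: [551.4, -90.2, 38.0]
tcp_rot: [-3.141, 0.003, -0.075]
ft_force: [0.9, 0.6, 0.7]
opening: 0.751
grip_force: 0.0
```

step_arm:
  increments:
    - {"slide": [0, 0, 0.012], "roll": 0}
    - {"slide": [0, 0, 0.025], "roll": 0}
    - {"slide": [0, 0, 0.025], "roll": 0}

```text
t: 48.4
eef_pos: [551.8, -89.6, 15.8]
tcp_rot: [3.142, 0.0, -0.075]
ft_force: [-0.5, -0.6, 1.2]
opening: 0.748
grip_force: 0.0
```

step_arm:
  increments:
    - {"slide": [0, 0, 0], "roll": 0}
    - {"slide": [0, 0, 0], "roll": 0}
    - {"slide": [0, 0, 0], "roll": 0}
    - {"slide": [0, 0, 0], "roll": 0}
  fingers: 0.0

```text
t: 48.9
eef_pos: [551.9, -89.3, 16.5]
tcp_rot: [3.141, -0.001, -0.075]
ft_force: [-0.9, 1.0, 6.3]
opening: 0.507
grip_force: 30.0
```

step_arm:
  increments:
    - {"slide": [0, 0, -0.02], "roll": 0}
    - {"slide": [0, 0, -0.06], "roll": 0}
    - {"slide": [0, 0, -0.1], "roll": 0}

```text
t: 49.28
eef_pos: [551.2, -89.1, 116.5]
tcp_rot: [-3.141, 0.001, -0.075]
ft_force: [0.2, 0.4, -3.6]
opening: 0.505
grip_force: 30.0
```

```bash
python3 -c "
from h import *
s=state();print(s['eef_pos'],s['tcp_rot'],rel([434,-391,110],.02))"
```

```text
[551.19722197 -89.12481295 116.54663852] [-3.14136147e+00  1.49621679e-03 -7.51367182e-02] ([-94.0, 310.0, 7.0], -0.095)
```

step_arm:
  increments:
    - {"slide": [-0.012, 0.035, 0], "roll": 0}
    - {"slide": [-0.024, 0.075, 0], "roll": 0}
    - {"slide": [-0.036, 0.115, 0], "roll": 0}
    - {"slide": [-0.048, 0.155, 0], "roll": 0}
    - {"slide": [-0.056, 0.185, 0], "roll": 0}

```text
t: 49.9
eef_pos: [481.0, -270.8, 115.6]
tcp_rot: [-3.141, 0.001, -0.076]
ft_force: [1.5, -0.1, -2.7]
opening: 0.505
grip_force: 30.0
```

step_arm:
  increments:
    - {"slide": [-0.012, 0.04, 0], "roll": -0.03}
    - {"slide": [-0.024, 0.08, 0], "roll": -0.06}
    - {"slide": [-0.036, 0.12, 0], "roll": -0.095}
    - {"slide": [-0.038, 0.125, 0], "roll": -0.095}

```text
t: 50.4
eef_pos: [433.5, -393.2, 115.4]
tcp_rot: [-3.141, 0.0, 0.017]
ft_force: [-0.5, 1.4, -3.2]
opening: 0.501
grip_force: 30.0
```

step_arm:
  increments:
    - {"slide": [0, 0, 0.035], "roll": 0}
    - {"slide": [0, 0, 0.07], "roll": 0}
    - {"slide": [0, 0, 0.09], "roll": 0}
    - {"slide": [0, 0, 0.096], "roll": 0}
    - {"slide": [0, 0, 0.096], "roll": 0}

```text
t: 51.02
eef_pos: [434.9, -390.8, 20.3]
tcp_rot: [-3.141, 0.0, 0.02]
ft_force: [0.5, 0.1, -3.9]
opening: 0.506
grip_force: 30.0
```

```bash
python3 -c "
from h import *
s=state();print(s['eef_pos'],s['tcp_rot'],s['ft_force'],s['opening'])"
```

```text
[ 434.90835697 -390.75224379   20.2721761 ] [-3.14140493e+00  1.34382089e-04  2.01113216e-02] [ 0.51035246  0.13965397 -3.9086708 ] 0.5058781079612951
```

step_arm:
  increments:
    - {"slide": [0, 0, 0.001], "roll": 0}
    - {"slide": [0, 0, 0.001], "roll": 0}
    - {"slide": [0, 0, 0.001], "roll": 0}
    - {"slide": [0, 0, -0.05], "roll": 0}
    - {"slide": [0, 0, -0.11], "roll": 0}
  fingers: 0.75

```text
t: 51.65
eef_pos: [434.3, -391.0, 130.6]
tcp_rot: [-3.14, 0.001, 0.02]
ft_force: [0.4, -0.0, 0.4]
opening: 0.747
grip_force: 0.0
```

step_arm:
  increments:
    - {"slide": [0.005, -0.05, -0.03], "roll": 0}
    - {"slide": [0.005, -0.11, -0.06], "roll": 0}
    - {"slide": [0.005, -0.17, -0.1], "roll": 0}
    - {"slide": [0.005, -0.23, -0.11], "roll": 0}
    - {"slide": [0.005, -0.29, -0.11], "roll": 0}

```text
t: 52.28
eef_pos: [434.1, -108.5, 240.9]
tcp_rot: [3.14, -0.003, 0.019]
ft_force: [0.2, 0.4, 0.5]
opening: 0.751
grip_force: 0.0
```

step_arm:
  increments:
    - {"slide": [0, -0.06, 0], "roll": 0}
    - {"slide": [0, -0.12, 0], "roll": 0}
    - {"slide": [0, -0.18, 0], "roll": 0}
    - {"slide": [0, -0.21, 0], "roll": 0}
    - {"slide": [0, -0.21, 0], "roll": 0}

```text
t: 52.9
eef_pos: [429.6, 101.5, 239.8]
tcp_rot: [-3.142, -0.0, 0.023]
ft_force: [0.5, 0.1, 0.6]
opening: 0.751
grip_force: 0.0
```

```bash
python3 look.py w15.png
python3 - <<'E'
from h import *
P=cloud(cam("top"))
for t in tins(P,box=(360,620,-460,-330),minpx=200): print("tray",t)
d=cam("wrist")
for t in("plate_0","marker"):
  for m in mark_of("wrist",t): print(t,m["confidence"],m["uv"],at_z(d,m["uv"],30).round(1))
E
```

```text
52.9 [429.6 101.5 239.8] [-3.142 -0.     0.023] 0.75
{'c': array([501.3, 185.2]), 'yaw': 0.012, 'size': array([67.4, 46.3]), 'z': 53.4, 'knob': array([449.3, 184.6]), 'kmeas': array([451.1, 184.2,  54.8]), 'kyaw': 0.021}
{'c': array([493.4,  60.3]), 'yaw': 0.163, 'size': array([72.5, 47.3]), 'z': 53.5, 'knob': array([442.1,  51.8]), 'kmeas': array([443. ,  51.9,  54.8]), 'kyaw': 0.165}
knob 0.83 [193. 153.] [451.2 185.4  49.5] [452.2 183.8  56.5]
knob 0.6 [298. 166.] [437.9  51.8  49.5] [439.2  52.9  56.7]
mid 0.96 [501.6 185.3  27. ]
mid 0.9 [492.8  65.8  27. ]
tray {'c': array([ 542.1, -388.2]), 'yaw': -0.012, 'size': array([71.9, 46. ]), 'z': 54.0, 'knob': array([ 490.1, -387.6]), 'kmeas': array([ 491.5, -386.3,   54.2]), 'kyaw': -0.039}
tray {'c': array([ 434.5, -388.2]), 'yaw': 0.009, 'size': array([68. , 45.4]), 'z': 54.1, 'knob': array([ 382.5, -388.7]), 'kmeas': array([ 383.4, -387.9,   55.4]), 'kyaw': -0.006}
```

Run:
```python
from h import *
for n in("top","scene"):
    d=cam(n)
    hsv=cv2.cvtColor(d["color"],cv2.COLOR_RGB2HSV)
    m=cv2.inRange(hsv,(20,120,100),(35,255,255));P=cloud(d)
    m&=((P[...,0]>630)&(P[...,0]<730)&(abs(P[...,1])<140)).astype(np.uint8)*255
    k,l,st,ce=cv2.connectedComponentsWithStats(m)
    for i in range(1,k):
        if st[i,4]>40: print(n,st[i,4],at_z(d,ce[i],30).round(1))
print(state()['eef_pos'],rel([493.4,60,16],.165))
```

```text
top 129 [678.2 -64.1  30. ]
top 128 [674.8  56.   30. ]
scene 91 [677.   53.4  30. ]
scene 103 [680.5 -66.4  30. ]
[430.05235461  99.36785171 239.58637673] ([63.0, 41.0, 224.0], -0.146)
```

step_arm:
  increments:
    - {"slide": [0.032, 0.02, 0.03], "roll": -0.1}
    - {"slide": [0.063, 0.041, 0.06], "roll": -0.146}
    - {"slide": [0.063, 0.041, 0.11], "roll": -0.146}
    - {"slide": [0.063, 0.041, 0.16], "roll": -0.146}
    - {"slide": [0.063, 0.041, 0.2], "roll": -0.146}

```text
t: 53.98
eef_pos: [493.5, 59.8, 37.8]
tcp_rot: [-3.142, 0.001, 0.165]
ft_force: [0.5, 0.9, -1.3]
opening: 0.747
grip_force: 0.0
```

step_arm:
  increments:
    - {"slide": [0, 0, 0.012], "roll": 0}
    - {"slide": [0, 0, 0.024], "roll": 0}
    - {"slide": [0, 0, 0.024], "roll": 0}

```text
t: 54.35
eef_pos: [494.0, 60.1, 15.9]
tcp_rot: [3.141, -0.0, 0.166]
ft_force: [0.5, -0.0, -0.1]
opening: 0.754
grip_force: 0.0
```

step_arm:
  increments:
    - {"slide": [0, 0, 0], "roll": 0}
    - {"slide": [0, 0, 0], "roll": 0}
    - {"slide": [0, 0, 0], "roll": 0}
    - {"slide": [0, 0, 0], "roll": 0}
  fingers: 0.0

```text
t: 54.85
eef_pos: [494.0, 60.2, 16.1]
tcp_rot: [3.141, -0.001, 0.166]
ft_force: [-1.2, 0.1, 7.5]
opening: 0.503
grip_force: 30.0
```

step_arm:
  increments:
    - {"slide": [0, 0, -0.02], "roll": 0}
    - {"slide": [0, 0, -0.06], "roll": 0}
    - {"slide": [0, 0, -0.1], "roll": 0}

```text
t: 55.22
eef_pos: [493.2, 60.2, 116.3]
tcp_rot: [-3.141, 0.001, 0.166]
ft_force: [0.8, -0.4, -4.1]
opening: 0.504
grip_force: 30.0
```

```bash
python3 -c "
from h import *
s=state();print(s['eef_pos'],s['tcp_rot'],rel([678.5,-65,115],.027))"
```

```text
[493.23959055  60.21173719 116.34372264] [-3.14141395e+00  1.40429744e-03  1.65765888e-01] ([162.0, 154.0, 1.0], 0.139)
```

step_arm:
  increments:
    - {"slide": [0.033, 0.031, 0], "roll": 0.03}
    - {"slide": [0.066, 0.062, 0], "roll": 0.06}
    - {"slide": [0.1, 0.095, 0], "roll": 0.1}
    - {"slide": [0.135, 0.128, 0], "roll": 0.139}
    - {"slide": [0.162, 0.154, 0], "roll": 0.139}

```text
t: 55.85
eef_pos: [679.9, -66.1, 114.9]
tcp_rot: [-3.141, 0.001, 0.026]
ft_force: [0.1, 0.2, -4.1]
opening: 0.506
grip_force: 30.0
```

step_arm:
  increments:
    - {"slide": [0, 0, 0.02], "roll": 0}
    - {"slide": [0, 0, 0.045], "roll": 0}
    - {"slide": [0, 0, 0.062], "roll": 0}
    - {"slide": [0, 0, 0.07], "roll": 0}
    - {"slide": [0, 0, 0.07], "roll": 0}

```text
t: 56.48
eef_pos: [679.0, -64.9, 45.6]
tcp_rot: [3.141, 0.0, 0.027]
ft_force: [0.1, -0.8, -2.4]
opening: 0.505
grip_force: 30.0
```

```bash
python3 -c "
from h import *
s=state();print(s['eef_pos'],s['tcp_rot'],s['ft_force'],s['opening'])"
```

```text
[679.02329145 -64.87898462  45.62118465] [3.14149073e+00 8.79927581e-06 2.69333965e-02] [ 0.07056953 -0.78934523 -2.38200162] 0.5045100662389593
```

step_arm:
  increments:
    - {"slide": [0, 0, 0.001], "roll": 0}
    - {"slide": [0, 0, 0.001], "roll": 0}
    - {"slide": [0, 0, 0.001], "roll": 0}
    - {"slide": [0, 0, -0.05], "roll": 0}
    - {"slide": [0, 0, -0.11], "roll": 0}
  fingers: 0.75

```text
t: 57.1
eef_pos: [678.5, -64.9, 156.2]
tcp_rot: [-3.141, 0.002, 0.027]
ft_force: [1.2, -1.0, 0.6]
opening: 0.751
grip_force: 0.0
```

step_arm:
  increments:
    - {"slide": [-0.05, -0.03, -0.02], "roll": 0}
    - {"slide": [-0.1, -0.06, -0.04], "roll": 0}
    - {"slide": [-0.15, -0.1, -0.08], "roll": 0}
    - {"slide": [-0.19, -0.14, -0.08], "roll": 0}
    - {"slide": [-0.22, -0.19, -0.08], "roll": 0.01}

```text
t: 57.72
eef_pos: [453.0, 119.0, 236.8]
tcp_rot: [-3.141, -0.002, 0.015]
ft_force: [0.7, 0.6, 0.2]
opening: 0.747
grip_force: 0.0
```

```bash
python3 look.py w16.png
python3 - <<'E'
from h import *
for n in("top","wrist"):
    P=cloud(cam(n))
    for t in tins(P,zlo=74,zhi=90,box=(600,730,-130,130),minpx=200): print(n,t)
print(state()['eef_pos'],rel([501.5,185.3,16],.017))
E
```

```text
57.725 [453.  119.  236.8] [-3.141e+00 -2.000e-03  1.500e-02] 0.75
{'c': array([502.1, 186.2]), 'yaw': 0.009, 'size': array([71.3, 49.1]), 'z': 53.4, 'knob': array([450.1, 185.7]), 'kmeas': array([451.8, 184.1,  55. ]), 'kyaw': 0.043}
knob 0.59 [431.  26.] [631.  -79.1  49.5] [622.  -61.3  81.4]
knob 0.58 [206. 172.] [451.3 185.9  49.5] [452.8 184.6  56.5]
mid 0.95 [502.8 187.8  27. ]
top {'c': array([675.3, -64.5]), 'yaw': 0.007, 'size': array([70.8, 44.8]), 'z': 79.3, 'knob': array([623.3, -64.8]), 'kmeas': array([624.1, -65.8,  80.3]), 'kyaw': 0.027}
wrist {'c': array([645.8, -65.7]), 'yaw': -1.519, 'size': array([48.6, 10.3]), 'z': 81.0, 'knob': array([643.1, -13.8]), 'kmeas': array([nan, nan, nan]), 'kyaw': nan}
[454.89346882 118.23092995 235.97782572] ([48.0, -66.0, 220.0], 0.001)
```

step_arm:
  increments:
    - {"slide": [0.024, -0.033, 0.03], "roll": 0}
    - {"slide": [0.047, -0.067, 0.06], "roll": 0}
    - {"slide": [0.047, -0.067, 0.11], "roll": 0}
    - {"slide": [0.047, -0.067, 0.16], "roll": 0}
    - {"slide": [0.047, -0.067, 0.197], "roll": 0}

```text
t: 58.6
eef_pos: [500.9, 184.7, 36.1]
tcp_rot: [3.141, 0.001, 0.015]
ft_force: [0.6, -0.6, -0.6]
opening: 0.749
grip_force: 0.0
```

step_arm:
  increments:
    - {"slide": [0, 0, 0.012], "roll": 0}
    - {"slide": [0, 0, 0.023], "roll": 0}
    - {"slide": [0, 0, 0.023], "roll": 0}

```text
t: 58.98
eef_pos: [500.8, 185.8, 15.8]
tcp_rot: [3.142, -0.0, 0.016]
ft_force: [-0.6, -0.4, 0.4]
opening: 0.745
grip_force: 0.0
```

step_arm:
  increments:
    - {"slide": [0, 0, 0], "roll": 0}
    - {"slide": [0, 0, 0], "roll": 0}
    - {"slide": [0, 0, 0], "roll": 0}
    - {"slide": [0, 0, 0], "roll": 0}
  fingers: 0.0

```text
t: 59.48
eef_pos: [500.5, 186.1, 16.1]
tcp_rot: [-3.142, -0.001, 0.017]
ft_force: [-1.4, 0.2, 5.9]
opening: 0.504
grip_force: 30.0
```

step_arm:
  increments:
    - {"slide": [0, 0, -0.02], "roll": 0}
    - {"slide": [0, 0, -0.06], "roll": 0}
    - {"slide": [0, 0, -0.1], "roll": 0}

```text
t: 59.85
eef_pos: [499.9, 185.9, 116.3]
tcp_rot: [3.141, 0.001, 0.017]
ft_force: [0.4, 0.9, -3.1]
opening: 0.5
grip_force: 30.0
```

```bash
python3 -c "
from h import *
s=state();print(s['eef_pos'],s['tcp_rot'],rel([676,55,115],.027))"
```

```text
[499.85506309 185.94200613 116.25337754] [3.14120321e+00 1.42830163e-03 1.68029447e-02] ([174.0, 134.0, 1.0], -0.01)
```

step_arm:
  increments:
    - {"slide": [0.02, 0.035, 0], "roll": 0}
    - {"slide": [0.045, 0.075, 0], "roll": 0}
    - {"slide": [0.085, 0.115, 0], "roll": 0}
    - {"slide": [0.13, 0.134, 0], "roll": -0.01}
    - {"slide": [0.174, 0.134, 0], "roll": -0.01}

```text
t: 60.48
eef_pos: [677.6, 53.1, 115.2]
tcp_rot: [3.141, 0.001, 0.025]
ft_force: [0.0, 0.0, -3.9]
opening: 0.505
grip_force: 30.0
```

step_arm:
  increments:
    - {"slide": [0, 0, 0.02], "roll": 0}
    - {"slide": [0, 0, 0.045], "roll": 0}
    - {"slide": [0, 0, 0.062], "roll": 0}
    - {"slide": [0, 0, 0.07], "roll": 0}
    - {"slide": [0, 0, 0.07], "roll": 0}

```text
t: 61.1
eef_pos: [676.6, 55.0, 45.6]
tcp_rot: [3.142, 0.0, 0.027]
ft_force: [-0.2, 0.0, -3.5]
opening: 0.508
grip_force: 30.0
```

```bash
python3 -c "
from h import *
s=state();print(s['eef_pos'],s['tcp_rot'],s['ft_force'],s['opening'])"
```

```text
[676.62205191  55.02865075  45.57060245] [3.14153265e+00 8.28726387e-05 2.68364363e-02] [-0.15104616  0.03126938 -3.52038664] 0.5079843378645531
```

Release, rise, retreat, and verify everything before pressing the pedal.

step_arm:
  increments:
    - {"slide": [0, 0, 0.001], "roll": 0}
    - {"slide": [0, 0, 0.001], "roll": 0}
    - {"slide": [0, 0, 0.001], "roll": 0}
    - {"slide": [0, 0, -0.05], "roll": 0}
    - {"slide": [0, 0, -0.11], "roll": 0}
  fingers: 0.7

```text
t: 61.72
eef_pos: [676.1, 55.0, 156.2]
tcp_rot: [-3.142, 0.002, 0.027]
ft_force: [0.3, -0.5, -0.3]
opening: 0.701
grip_force: 0.0
```

step_arm:
  increments:
    - {"slide": [-0.04, -0.02, -0.04], "roll": 0}
    - {"slide": [-0.09, -0.03, -0.08], "roll": 0}
    - {"slide": [-0.13, -0.04, -0.1], "roll": 0}
    - {"slide": [-0.13, -0.04, -0.1], "roll": 0}
  fingers: 0.0

```text
t: 62.22
eef_pos: [544.1, 92.1, 258.3]
tcp_rot: [-3.142, -0.004, 0.028]
ft_force: [-0.1, -0.4, 0.8]
opening: 0.335
grip_force: 0.0
```

Run:
```python
from h import *
for n in("top","wrist"):
    d=cam(n);P=cloud(d);
    for t in tins(P,zlo=74,zhi=92,box=(600,730,-130,110),minpx=200): print(n,t)
    for t in tins(P,zlo=47,zhi=63,box=(360,620,-460,-330),minpx=200): print(n,"tray",t)
    for m in mark_of(n,"pedal_pad"): print(m["confidence"],m["uv"],at_depth(d,m["uv"]))
    Q=P[(P[...,0]>600)&(P[...,0]<720)&(P[...,1]>150)&(P[...,1]<230)&(P[...,2]>40)]
    print("pedal",len(Q),np.percentile(Q,[2,50,98],axis=0).round().tolist() if len(Q) else "")
save(cam("top"),"top9.png",(90,60,450,260),2.2)
```

```text
top {'c': array([680.4,  51.6]), 'yaw': 0.015, 'size': array([58.6, 34.9]), 'z': 79.4, 'knob': array([628.4,  50.9]), 'kmeas': array([625.5,  51.8,  80.6]), 'kyaw': -0.002}
top {'c': array([675.2, -64.4]), 'yaw': 0.008, 'size': array([71. , 44.8]), 'z': 79.3, 'knob': array([623.2, -64.8]), 'kmeas': array([623.6, -65.8,  81. ]), 'kyaw': 0.027}
top tray {'c': array([ 542. , -388.3]), 'yaw': -0.017, 'size': array([71.6, 46.4]), 'z': 54.0, 'knob': array([ 490. , -387.5]), 'kmeas': array([ 491.3, -386. ,   55.1]), 'kyaw': -0.045}
top tray {'c': array([ 434.6, -388.8]), 'yaw': 0.013, 'size': array([67.9, 44.6]), 'z': 54.1, 'knob': array([ 382.6, -389.4]), 'kmeas': array([ 383.3, -388.1,   55.1]), 'kyaw': -0.013}
pedal 212 [[692.0, 172.0, 53.0], [706.0, 197.0, 58.0], [720.0, 220.0, 63.0]]
wrist {'c': array([679.1,  55.5]), 'yaw': 0.055, 'size': array([73.2, 48.5]), 'z': 81.5, 'knob': array([627.2,  52.7]), 'kmeas': array([631.3,  54.6,  80.8]), 'kyaw': 0.019}
wrist {'c': array([678.6, -64.1]), 'yaw': 0.026, 'size': array([73.3, 47.7]), 'z': 81.5, 'knob': array([626.6, -65.4]), 'kmeas': array([630.6, -65.1,  80.6]), 'kyaw': 0.021}
0.94 [170.8, 81.4] [651.70863399 196.19766995  78.48112365]
0.21 [329.5, 67.2] [678.70726706   3.88230489  30.55931808]
pedal 3391 [[629.0, 170.0, 57.0], [672.0, 193.0, 73.0], [718.0, 217.0, 83.0]]
```

View pics/top9.png

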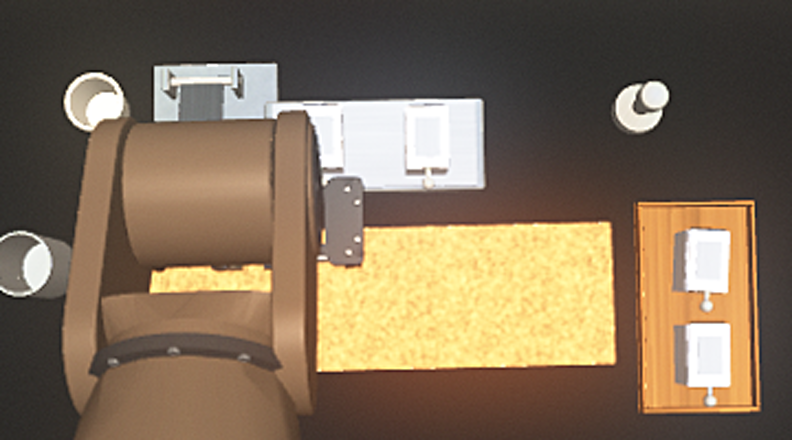

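The picture shows the free tins on the plates at (330,140) and (427,137), the stiff ones in the tray at (708,260) and (708,355), and the bystanders untouched. Now the pedal.

```bash
python3 -c "
from h import *
print(state()['eef_pos'],rel([653,193,95],.027))"
```

```text
[546.12114466  91.21784747 254.7182664 ] ([110.0, -99.0, 160.0], -0.001)
```

step_arm:
  increments:
    - {"slide": [0.035, -0.04, 0.02], "roll": 0}
    - {"slide": [0.075, -0.08, 0.05], "roll": 0}
    - {"slide": [0.11, -0.1, 0.09], "roll": 0}
    - {"slide": [0.11, -0.1, 0.13], "roll": 0}
    - {"slide": [0.11, -0.1, 0.16], "roll": 0}

```text
t: 63.1
eef_pos: [652.7, 194.3, 91.7]
tcp_rot: [3.141, 0.004, 0.027]
ft_force: [0.3, 0.6, 0.5]
opening: 0.002
grip_force: 0.0
```

step_arm:
  increments:
    - {"slide": [0, 0, 0.015], "roll": 0}
    - {"slide": [0, 0, 0.03], "roll": 0}
    - {"slide": [0, 0, 0.04], "roll": 0}
    - {"slide": [0, 0, 0.048], "roll": 0}
    - {"slide": [0, 0, 0.05], "roll": 0}

```text
t: 63.72
eef_pos: [652.5, 194.3, 46.0]
tcp_rot: [3.141, 0.001, 0.027]
ft_force: [-6.2, -0.8, 7.3]
opening: 0.006
grip_force: 4.2
```

```bash
python3 -c "
from h import *
s=state();print(s['eef_pos'],s['ft_force'])
P=cloud(cam('wrist'));Q=P[(P[...,0]>600)&(P[...,0]<720)&(P[...,1]>165)&(P[...,1]<220)&(P[...,2]>15)&(P[...,2]<90)]
for x in range(620,720,12):
    q=Q[abs(Q[:,0]-x)<6]; print(x,len(q),np.median(q[:,2]) if len(q) else '')
"
```

```text
[652.4961162  194.29027101  45.97705343] [-6.18272215 -0.80088089  7.34367905]
620 0 
632 0 
644 145 45.976916749865715
656 836 47.05054488416798
668 2035 48.53373703688129
680 1576 44.445963956398046
692 1529 45.22988549650034
704 1645 46.05687776027452
716 1465 46.797909622882685
```

step_arm:
  increments:
    - {"slide": [0, 0, 0.002], "roll": 0}
    - {"slide": [0, 0, 0.004], "roll": 0}
    - {"slide": [0, 0, 0.004], "roll": 0}

```text
t: 64.15
eef_pos: [652.6, 194.3, 43.2]
tcp_rot: [3.141, -0.0, 0.027]
ft_force: [-7.8, -1.3, 12.2]
opening: 0.004
grip_force: 6.9
```

step_arm:
  increments:
    - {"slide": [0, 0, 0.002], "roll": 0}
    - {"slide": [0, 0, 0.003], "roll": 0}
    - {"slide": [0, 0, 0.003], "roll": 0}

```text
t: 64.53
eef_pos: [652.7, 194.3, 42.3]
tcp_rot: [3.142, -0.001, 0.027]
ft_force: [-15.1, -3.7, 31.2]
opening: 0.007
grip_force: 16.1
```

The force jumped to 31 N, so the pedal is at its stop. Hold briefly, then lift away.

step_arm:
  increments:
    - {"slide": [0, 0, 0.0], "roll": 0}
    - {"slide": [0, 0, 0.0], "roll": 0}
    - {"slide": [0, 0, 0], "roll": 0}
    - {"slide": [0, 0, -0.01], "roll": 0}
    - {"slide": [0, 0, -0.025], "roll": 0}

```text
t: 65.15
eef_pos: [653.7, 194.4, 64.9]
tcp_rot: [-3.141, -0.003, 0.027]
ft_force: [3.1, -0.3, 2.3]
opening: 0.008
grip_force: 1.4
```

step_arm:
  increments:
    - {"slide": [0, 0, -0.03], "roll": 0}
    - {"slide": [0, 0, -0.07], "roll": 0}
    - {"slide": [-0.04, 0, -0.12], "roll": 0}
    - {"slide": [-0.1, 0.02, -0.17], "roll": 0}
    - {"slide": [-0.12, 0.05, -0.2], "roll": 0}

```text
t: 65.78
eef_pos: [533.8, 142.6, 263.8]
tcp_rot: [-3.141, -0.001, 0.028]
ft_force: [0.7, -1.0, 1.4]
opening: 0.004
grip_force: 0.0
```

Run:
```python
from h import *
d=cam("wrist");P=cloud(d)
for t in tins(P,zlo=74,zhi=92,box=(600,730,-130,110),minpx=200): print(t)
Q=P[(P[...,0]>600)&(P[...,0]<720)&(P[...,1]>150)&(P[...,1]<230)&(P[...,2]>40)]
print("pedal",len(Q),np.percentile(Q,[2,50,98],axis=0).round().tolist())
P=cloud(cam("top"))
for t in tins(P,zlo=47,zhi=63,box=(360,620,-460,-330),minpx=200): print("tray",t)
print(state()["t"])
```

```text
{'c': array([678.7,  55.7]), 'yaw': 0.039, 'size': array([72.9, 47.1]), 'z': 81.5, 'knob': array([626.8,  53.7]), 'kmeas': array([631.5,  53.4,  80.8]), 'kyaw': 0.049}
{'c': array([678.5, -63.7]), 'yaw': 0.033, 'size': array([73.9, 48.6]), 'z': 81.5, 'knob': array([626.6, -65.5]), 'kmeas': array([630.4, -64.8,  80.6]), 'kyaw': 0.023}
pedal 3295 [[628.0, 171.0, 57.0], [672.0, 194.0, 73.0], [718.0, 218.0, 83.0]]
tray {'c': array([ 541.9, -388.1]), 'yaw': -0.01, 'size': array([71.5, 46. ]), 'z': 54.0, 'knob': array([ 489.9, -387.6]), 'kmeas': array([ 491.3, -386. ,   55. ]), 'kyaw': -0.04}
tray {'c': array([ 419.7, -388.5]), 'yaw': -1.553, 'size': array([43. , 37.9]), 'z': 54.1, 'knob': array([ 418.8, -336.5]), 'kmeas': array([nan, nan, nan]), 'kyaw': nan}
65.875
```

Run:
```python
from h import *
for n in("top","scene"):
    d=cam(n);P=cloud(d)
    Q=P[(P[...,0]>360)&(P[...,0]<620)&(P[...,1]>-455)&(P[...,1]<-330)&(P[...,2]>48)]
    for a,b in((360,475),(500,620)):
        q=Q[(Q[:,0]>a)&(Q[:,0]<b)]; print(n,len(q),np.percentile(q,[3,50,97],axis=0).round().tolist())
    for m in mark_of(n,"mid_a"): print(round(m["confidence"],2),at_z(d,m["uv"],30).round())
```

```text
top 543 [[384.0, -409.0, 50.0], [433.0, -388.0, 54.0], [466.0, -367.0, 58.0]]
top 538 [[506.0, -409.0, 49.0], [542.0, -387.0, 54.0], [577.0, -366.0, 58.0]]
0.64 [679. -54.  30.]
0.59 [ 281. -307.   30.]
0.57 [ 542. -389.   30.]
0.56 [685.  60.  30.]
0.55 [ 427. -386.   30.]
scene 590 [[387.0, -415.0, 49.0], [436.0, -393.0, 54.0], [471.0, -370.0, 59.0]]
scene 604 [[511.0, -414.0, 50.0], [546.0, -392.0, 54.0], [580.0, -369.0, 58.0]]
0.74 [668.  76.  30.]
0.72 [ 290. -313.   30.]
0.57 [675. -60.  30.]
0.3 [603.  83.  30.]
```

All in place.

```bash
python3 -c "
from cell import env
print(env.job_done())"
```

```text
the job is handed in; nothing more can be done
None
```

The job is handed in at about 66 s: all four lids stood open together, and my last camera check showed all four tins shut and upright, the two free ones centred on the brass plates, the two stiff ones in the reject tray, and the pedal back up after being pressed to its stop; no verdict came back, so that check is the only confirmation.

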